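# Tighten the crate's hold-down nut with a ratchet wrench

### The arm

A 7-joint arm with a two-finger parallel gripper is mounted at the origin on the work surface. World frame = base frame: x ahead of the robot, y to its left, z up, the work surface at z = 0. Lengths are in m, angles in rad, forces in N, time in s.
With the tool pointing down it reaches from about 0.4 to 0.85 m from the base axis. Payload 10.4 kg.
Tool frame: the origin (TCP) lies at the very end of the fingers, on their centre line; the grasp point (between the pads) lies 19 mm behind it; y points along the fingers, z is the direction in which the jaws open and shut, and the axes are right-handed (so a half turn about y gives the same grasp; the last joint's range is limited). The gripper opens to 85 mm and grips with 20 to 120 N. Pads are 22 mm wide; open, the fingers measure 114 mm over their backs; the gripper's body (76 mm by 85 mm) begins 54 mm behind the grasp point. The pads swing forward as they close: fully open they stand 13 mm farther back than shut.
Start: joints at [1.124, 0.332, -0.065, 1.46, 0.022, 1.35, -0.088], TCP at [0.257, -0.57, 0.231] pointing down, gripper open.
Joint ranges: [-2.6, 2.6], [-0.5, 2.12], [-1.47, 1.34], [0.16, 2.42], [-1.27, 4.41], [0.06, 2.06], [-2.6, 2.6]. Speed limits (rad/s): [2.22, 2.22, 2.79, 2.79, 3.14, 3.14, 3.14].

### API

Orientations are given as a unit quaternion [w, x, y, z].
In Python, from plant import ctrl gives the robot as it stands.
- The arm moves only by the tool play_rows, never from a script. Its argument "series" is a list that holds one entry, the list of rows, each a list of 7 numbers: the shift along the tool's x, y, z normalised to -1 to 1, where 1 is 0.2 m, then the turn, a rotation vector about the tool's x, y, z normalised to -1 to 1, where 1 is pi/2 rad, then the opening in per cent of the stroke, from 0 (shut) to 100 (fully open). In form: [[[x, y, z, ax, ay, az, claw], ...]]. A call has 1 to 20 rows; each row is the pose to reach, as a shift and turn from the pose measured when the call began, along the tool's axes at that moment; what a row does not reach only later rows make up. A row lasts 1/12 s, in which the tool goes at most 41.7 mm and 7.16 degrees, less where a joint would pass 70% of its speed; a pose out of reach is approached as far as the arm can. A call with a number of a shift or a turn outside -1 to 1 is refused whole. A call with a gripper value outside its range is refused whole. The fingers move at their own pace and stop on an object; the grip force is fixed at half the most. Time passes only in rows, so rows that repeat a pose let the fingers close. It gives the time, the measured TCP pose, the force and the opening at its end, in the units of the state.
- ctrl.observe(): the state, without advancing time (a new reading comes with each control period).
- ctrl.grab_frame(name): name is "scene" or "top" or "wrist"; returns the picture (400x640x3 uint8, blue, green, red); there is no depth.
- ctrl.camera_info(name): a dict with "intrinsics" (3x3 intrinsics, pixels), "R" (3x3) and "t" (3): a world point X has camera coordinates R X + t. Camera axes: x right, y down, z forward; pixel columns grow to the right and rows downward; lengths in m; the calibration is good to about 2 mm. The wrist camera is an equidistant fisheye: a pixel r from the principal point sees the ray r / f radians off the axis. A picture is of the moment at which its call begins: read the wrist's pose just before it. camera_info takes no time and is no camera call; for the wrist camera it gives the pose at the moment of the call.
- ctrl.close_job(): hands the job in, once; it reports no verdict.
Trained networks look in the newest picture that a camera, given by its name, has taken for a name from the list of things; names that differ only in an ending like _2 or _b are one class to them, and where a whole thing is asked for, a point or a joint stands for the part that bears it (a point fixed in the world has none). Each returns a list of dicts, best first, with "score" (0 to 1); they miss things now and then, are a little off and sometimes report something else, mostly with a low value. They report only what shows in the picture. A call takes as long as a camera call. They do not tell look-alikes from the thing itself.
- ctrl.search_frame(query, camera): "centre" ([x, y, z] in m, in world coordinates, good to about 4 mm: the middle of the surface that is visible of it).
- ctrl.cut_out(query, camera): "mask" (400x640 bool, what is visible of it).
The state is a dict: "t": time; "joint_pos": joint angles; "joint_vel": joint speeds; "effort": joint torques, N m; "ee_pos": TCP position; "ee_rot": TCP orientation; "contact_force": force on the tool from outside, world axes, zero at the start; "ft_torque": the same for the moment, N m; "gripper_width": opening from 0.0 (shut) to 1.0 (fully open).
Only numpy, scipy, OpenCV 4.12 (cv2) and the standard library are available. Lean on these libraries where they do the work, as an engineer would, in place of code of your own. Each camera call takes 0.05 s, during which the arm holds its last target.

### The job

Tighten the toothed nut that clamps down the lid of the cedar crate: draw the ratchet wrench out of its cedar sleeve, lay it down and let go, then take it again by its grooved handle, set its ring fully down over the nut and swing it back and forth, clockwise seen from above to tighten and slipping freely on each return, until you feel the nut come tight against its stop; do not force it past that. Turn the nut only with the wrench, never with the fingers, then lay the wrench flat in the oval steel tray, the same side up as it lay at first, and leave the other things where they stand.

Things in the scene. Friction and masses are not known exactly. Their poses are not given: they have to be found in the camera images.
- wrench: Steel ratchet wrench, 198 mm long, 20 mm tall throughout, about 0.26 kg. Origin on the axis of its ring, at the underside; x runs along the handle, z up. Ring 66 mm outside, open bore 54 mm. Neck x 32 to 92 mm, 14 mm wide; grooved handle x 92 to 165 mm, 18 mm wide; centre of mass near x 90. At the start it lies flat on the table, handle in the sleeve, ring and first 56 mm of neck outside.
- wrench_pawl (a point): Tip of the wrench's spring pawl, as built: x 11, z 13 mm. Greased, 4 mm wide, z 9 to 17 mm, it juts into the bore from the neck side; 0.7 to 1.5 N push it outward. Swung clockwise (seen from above) it catches a tooth and drives the nut, after up to 0.63 rad of free play; swung back it clicks over the teeth and the nut stays.
- wrench_neck (a point): On the wrench, middle of the exposed part of the neck: x 60, z 10 mm.
- wrench_grip (a point): On the wrench, middle of the grooved handle: x 130, z 10 mm (hold within 45 mm of it when turning).
- wrench_mid (a point): On the wrench, at its underside, x 66 mm: the middle of its length.
- wrench_end (a point): On the wrench, the tip of the handle: x 165, z 10 mm.
- sleeve: Fixed cedar tunnel on the table, 90 mm long, 48 wide, 35 tall, inside 28 wide and 27 tall. Origin at the centre of its underside; x runs into the tunnel; the mouth is at x -45 mm, the far end is closed. The wrench is drawn out along -x by 83 mm or more to clear it.
- crate: Fixed cedar crate, 340 x 380 mm, 100 mm high, its flat lid shut; origin at the centre of its underside, hinges on its +x side.
- clamp: Fixed round steel clamp on the crate lid, carrying the nut: base 84 mm wide, flat top (72 mm wide) 20 mm above the lid; on that a round collar, 44 mm wide, 7 mm tall, 2 mm chamfer, on which the wrench's ring turns with 5 mm play all round. Origin at the underside, on the nut's axis.
- nut_centre (a point): On the nut's axis, 20 mm above the lid (120 mm above the table): the clamp's flat top, where the ring's underside rests when fully down.
- nut: Steel nut with 10 saw teeth (28 mm across roots, 42 across tips) 28 to 38 mm above the lid, tapering above that to a blunt nose 60 mm above the lid. Origin on its axis at lid level. Pressed down with some 1 to 4 N, the pawl slides out over the tapered tooth tops; the wrench lifts straight off. Turning takes about 0.25 N m, 2 to 8 N at the handle.
- nut_turn (a joint): Turn of the nut in rad, growing clockwise seen from above (tightening). Starts between 0 and 0.6; hard stop at 3.0. It stays where it is left.
- tray: Fixed oval steel tray, 260 mm long along its x, 128 mm wide; flat floor 3 mm thick (252 x 120 mm inside), round rim 12 mm high. Origin at the centre of its underside.
- clipper: Bystander: chrome clipper, 170 x 46 x 36 mm, lying on the back of the crate. Origin under its middle.
- combs: Bystander: stack of four black guard combs, 52 x 45 x 40 mm, on the crate. Origin at the underside.
- pot: Bystander: white ceramic pot with cap, 58 mm wide, 56 mm tall, on the crate. Origin at the underside.
- cactus: Bystander: cactus in a terracotta pot, 108 mm wide, 200 mm tall, on the table. Origin at the underside.
- spray: Bystander: amber bottle, 60 mm wide, 170 mm tall, on the table. Origin at the underside.
- bowl: Bystander: white bowl, 100 mm wide, 55 mm tall, on the table. Origin at the underside.
- brush: Bystander: brush lying on the table, 170 mm long. Origin at the underside.
Things that resemble listed ones, but are neither listed nor needed, are in the scene too. Several things look just like the sleeve: the one meant starts nearest to the robot's base.

How it is judged:
On the way, in this order (a step that is already met when the one before it is completed fails the run):
1. the wrench, drawn clear of the sleeve, lies flat and let go (horizontal distance between wrench_end and sleeve above 0.055 m and angle between wrench's own z axis and vertical below 0.1 rad and contact force between the fingers and wrench below 0.3 N and linear speed of wrench below 0.02 m/s and angular speed of wrench below 0.2 rad/s), for 0.2 s.
2. with the ring down on the nut and the wrench held by its handle, the nut is being turned, past 0.9 rad (value of joint nut_turn above 0.9 rad and velocity of joint nut_turn above 0.05 rad/s and horizontal distance between wrench and nut_centre below 0.008 m and z of wrench in the frame of nut_centre between -0.008 and 0.008 m and distance between the grasp point and wrench_grip below 0.045 m and contact force between the fingers and wrench above 1 N), for 0.1 s.
3. still seated and held, the wrench swings back while the nut stays (angular speed of wrench above 0.1 rad/s and velocity of joint nut_turn between -0.05 and 0.05 rad/s and horizontal distance between wrench and nut_centre below 0.008 m and z of wrench in the frame of nut_centre between -0.008 and 0.008 m and distance between the grasp point and wrench_grip below 0.045 m and contact force between the fingers and wrench above 1 N), for 0.2 s.
4. with the wrench seated and held by its handle, the nut is tight against its stop (past 2.9 rad) (value of joint nut_turn above 2.9 rad and horizontal distance between wrench and nut_centre below 0.008 m and z of wrench in the frame of nut_centre between -0.008 and 0.008 m and distance between the grasp point and wrench_grip below 0.045 m and contact force between the fingers and wrench above 1 N), for 0.1 s.
At the end, for the whole second after the job is handed in: The nut is tight (past 2.9 of 3.0 rad) and the wrench lies at rest, released, flat on the floor of the tray, right way up (z axis within 0.06 rad of vertical, underside less than 8 mm above the tray's underside), the middle of its length within 45 mm of the tray's centre (value of joint nut_turn above 2.9 rad and horizontal distance between wrench_mid and tray below 0.045 m and angle between wrench's own z axis and vertical below 0.06 rad and z of wrench_mid in the frame of tray below 0.008 m and contact force between the fingers and wrench below 0.3 N and linear speed of wrench below 0.02 m/s and angular speed of wrench below 0.2 rad/s); the robot touches nothing.
It fails at once if the nut is forced: more than 160 N between wrench and nut (about 3 N m, some 25 N at the handle) (contact force between wrench and nut above 160 N).
It fails at once if the fingers touch the nut (contact force between the fingers and nut above 1 N).
It fails at once if a bystander is moved more than 30 mm (distance of any of clipper, combs, pot, cactus, spray, bowl, brush from where it was at the start of the episode above 0.03 m).
It also fails if it takes over 72 s, if anything falls off the work surface, if the arm or the gripper's body presses on something with over 40 N, if the wrist force passes 120 N, or if a joint passes its speed limit or range.

## Working session

There is one attempt and no reset: what is moved stays moved. The work goes in short steps, Python scripts to look and compute and a tool call to move; the robot and the scene stay as the last step left them, time stands still between calls to the robot, and variables do not carry over. Pictures are saved under pics/ and viewed, and the job is handed in when it is done.

Besides the shell and the picture viewer there is one more tool, called after "Call:" in YAML: its name, and indented under it one key for each argument. play_rows: Moves the arm, as the interface text tells. Its arguments: {"type":"object","properties":{"series":{"type":"array","items":{"type":"array","items":{"type":"array","items":{"type":"number"}}}}},"required":["series"]}

```bash
ls; mkdir -p pics; cat > h.py <<'E'
from plant import ctrl
import numpy as np, cv2
from scipy.spatial.transform import Rotation as R
def rot(q): return R.from_quat([q[1],q[2],q[3],q[0]])
def save(cam,n):
    im=ctrl.grab_frame(cam); cv2.imwrite(f'pics/{n}.png',im); return im
def st():
    s=ctrl.observe(); print('t',round(s['t'],2),'p',np.round(s['ee_pos'],4),'q',np.round(s['ee_rot'],4),'F',np.round(s['contact_force'],1),'T',np.round(s['ft_torque'],2),'g',round(s['gripper_width'],3),'j',np.round(s['joint_pos'],3)); return s
E
python3 - <<'E'
from h import *
s=st(); print(rot(s['ee_rot']).as_matrix().round(3))
for c in ['scene','top','wrist']:
    save(c,c+'0'); i=ctrl.camera_info(c); print(c,np.array(i['intrinsics']).round(1).tolist(),np.array(i['R']).round(3).tolist(),np.array(i['t']).round(3))
for c in ['scene','top']:
  for q in ['wrench','sleeve','clamp','nut','tray','crate','clipper','combs','pot','wrench_neck','wrench_end','nut_centre']:
    try: print(c,q,[(np.round(d['centre'],3).tolist(),round(d['score'],2)) for d in ctrl.search_frame(q,c)])
    except Exception as e: print(q,e)
print(ctrl.observe()['t'])
E
```

```text
pics
t 0.0 p [ 0.2569 -0.5694  0.2305] q [ 0.1486 -0.1488  0.6918 -0.6908] F [-0.5 -0.5 -0.3] T [0.05 0.03 0.02] g 1.004 j [ 1.124  0.333 -0.065  1.461  0.022  1.35  -0.089]
[[-0.912 -0.001  0.411]
 [-0.411  0.001 -0.912]
 [ 0.    -1.    -0.001]]
scene [[391.7, 0.0, 314.7], [0.0, 391.7, 201.7], [0.0, 0.0, 1.0]] [[-0.673, 0.739, 0.012], [0.563, 0.524, -0.639], [-0.479, -0.424, -0.769]] [ 0.335 -0.331  1.695]
top [[488.1, 0.0, 317.3], [0.0, 488.1, 194.9], [0.0, 0.0, 1.0]] [[-0.016, -1.0, -0.002], [-0.998, 0.017, -0.066], [0.066, 0.001, -0.998]] [0.094 0.596 1.484]
wrist [[309.7, 0.0, 314.1], [0.0, 309.7, 197.3], [0.0, 0.0, 1.0]] [[0.41, -0.912, -0.001], [-0.865, -0.389, 0.317], [-0.289, -0.129, -0.948]] [-0.624 -0.04   0.381]
scene wrench [([0.452, 0.256, 0.017], 0.61), ([0.712, -0.246, 0.136], 0.24)]
scene sleeve [([0.76, 0.355, 0.035], 0.97), ([0.426, 0.543, 0.038], 0.88), ([0.455, 0.38, 0.036], 0.74), ([0.451, 0.254, 0.02], 0.53)]
scene clamp [([0.615, -0.148, 0.119], 0.7)]
scene nut [([0.604, -0.159, 0.146], 0.53)]
scene tray [([0.595, 0.244, 0.008], 0.72)]
scene crate [([0.602, -0
[... 399 characters left out ...]

top sleeve [([0.422, 0.539, 0.033], 0.93), ([0.453, 0.375, 0.035], 0.78), ([0.752, 0.344, 0.035], 0.75), ([0.571, 0.63, 0.035], 0.63), ([0.444, 0.262, 0.021], 0.38)]
top clamp [([0.601, -0.159, 0.119], 0.94), ([0.449, 0.263, 0.019], 0.19)]
top nut [([0.607, -0.161, 0.15], 0.55)]
top tray [([0.6, 0.233, -0.0], 0.66), ([0.447, 0.264, 0.021], 0.61)]
top crate [([0.568, -0.202, 0.096], 0.81)]
top clipper [([0.726, -0.102, 0.131], 0.93)]
top combs [([0.704, -0.255, 0.136], 0.88)]
top pot [([0.706, -0.315, 0.156], 0.71)]
top wrench_neck [([0.448, 0.266, 0.019], 0.68)]
top wrench_end [([0.605, -0.158, 0.122], 0.67), ([0.448, 0.261, 0.023], 0.63)]
top nut_centre [([0.598, -0.163, 0.15], 0.52)]
1.35
```

View pics/scene0.png

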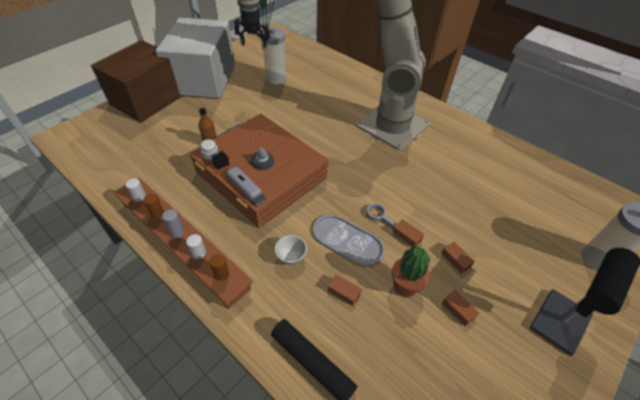

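View pics/top0.png

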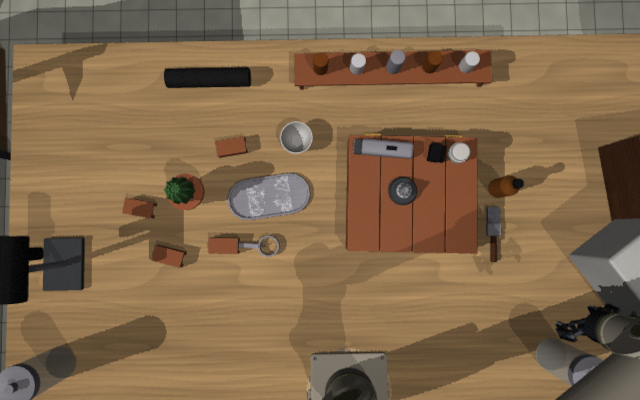

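```bash
python3 - <<'E'
import cv2
im=cv2.imread('pics/top0.png')
cv2.imwrite('pics/topc1.png',cv2.resize(im[90:240,160:310],None,fx=4,fy=4,interpolation=cv2.INTER_CUBIC))
cv2.imwrite('pics/topc2.png',cv2.resize(im[90:240,300:450],None,fx=4,fy=4,interpolation=cv2.INTER_CUBIC))
E
```

```text
(no output)
```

View pics/topc1.png

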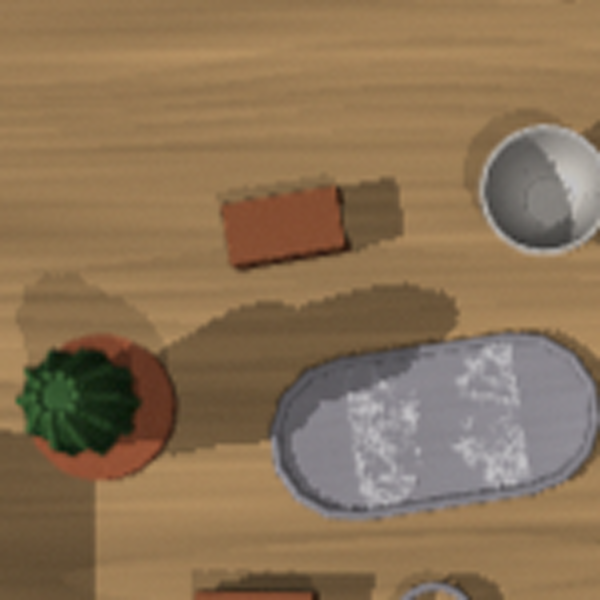

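View pics/topc2.png

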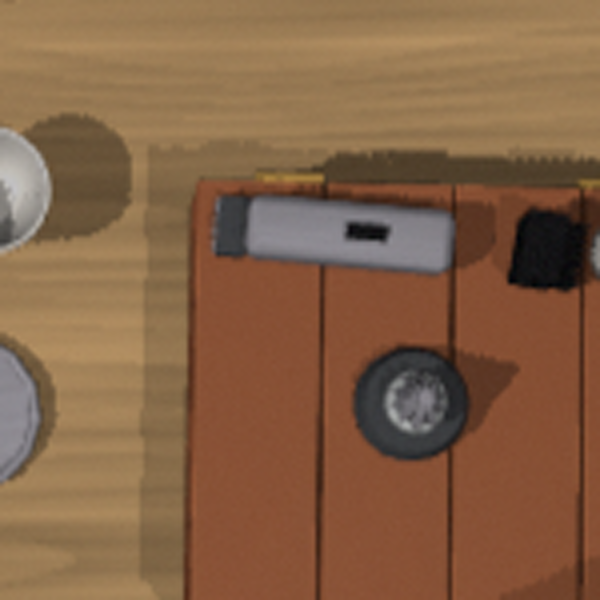

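The top view shows the wrench ring at (268,245), with its neck running left into the nearest sleeve at (223,245). The tray is at (270,195) and the nut at (402,190). Next I'll measure the wrench axis and work out a move to look at it from above.

```bash
cat >> h.py <<'E'
def unproj(cam,uv,z,info=None):
    i=info or ctrl.camera_info(cam); K=np.array(i['intrinsics']);Rm=np.array(i['R']);t=np.array(i['t'])
    uv=np.atleast_2d(np.array(uv,float)); x=(uv-K[:2,2])/[K[0,0],K[1,1]]
    if cam=='wrist':
        r=np.linalg.norm(x,axis=1,keepdims=True); d=np.hstack([np.sin(r)*x/np.maximum(r,1e-9),np.cos(r)])
    else: d=np.hstack([x,np.ones((len(x),1))])
    C=-Rm.T@t; d=d@Rm
    return C+d*((z-C[2])/d[:,2])[:,None]
def proj(cam,X,info=None):
    i=info or ctrl.camera_info(cam); K=np.array(i['intrinsics']);Rm=np.array(i['R']);t=np.array(i['t'])
    c=np.atleast_2d(X)@Rm.T+t
    if cam=='wrist':
        n=np.linalg.norm(c[:,:2],axis=1,keepdims=True); th=np.arctan2(n,c[:,2:]); x=c[:,:2]/np.maximum(n,1e-9)*th
    else: x=c[:,:2]/c[:,2:]
    return x*[K[0,0],K[1,1]]+K[:2,2]
def toolR(az):  # jaw (z) azimuth in rad, y down
    z=np.array([np.cos(az),np.sin(az),0]);y=np.array([0,0,-1.]); return R.from_matrix(np.array([np.cross(y,z),y,z]).T)
def row(p,az,g,s=None):
    s=s or ctrl.observe(); R0=rot(s['ee_rot']); d=R0.inv().apply(np.array(p)-s['ee_pos'])/0.2
    w=(R0.inv()*toolR(az)).as_rotvec()/(np.pi/2)
    return [round(float(v),3) for v in np.r_[d,w]]+[g]
E
python3 - <<'E'
from h import *
for u in [(268,245),(248,245),(240,245)]: print(unproj('top',u,.02))
for u in [(376,212),(393,224)]: print('s',unproj('scene',u,.02))
print(row([.5,-.2,.28],np.radians(-20),100)); print(row([.42,.23,.25],0,100))
E
```

```text
[[0.44642706 0.23709383 0.02      ]]
[[0.44743258 0.29831399 0.02      ]]
[[0.44783483 0.32280429 0.02      ]]
s [[0.44892103 0.2430238  0.02      ]]
s [[0.45141437 0.3164818  0.02      ]]
[-1.867, -0.243, -1.186, -0.0, -0.508, 0.0, 100]
[-2.387, -0.094, -3.31, -0.0, -0.73, 0.0, 100]
```

Call:
play_rows:
  series:
    - [[-0.2,-0.03,-0.127,0,-0.05,0,100],[-0.4,-0.06,-0.254,0,-0.1,0,100],[-0.6,-0.09,-0.381,0,-0.16,0,100],[-0.8,-0.12,-0.508,0,-0.22,0,100],[-1,-0.15,-0.635,0,-0.27,0,100],[-1,-0.15,-0.635,0,-0.27,0,100]]

```text
t: 1.85
ee_pos: [0.3892, -0.3683, 0.2622]
ee_rot: [-0.294, 0.293, -0.643, 0.644]
contact_force: [0.6, -0.3, 0.1]
gripper_width: 0.996
```

```bash
python3 - <<'E'
from h import *
st()
print(row([.52,-.15,.28],np.radians(-10),100)); print(row([.42,.23,.25],0,100))
E
```

```text
t 1.85 p [ 0.3892 -0.3683  0.2622] q [-0.2938  0.2931 -0.6431  0.6436] F [ 0.6 -0.3  0.1] T [ 0.03 -0.03  0.01] g 0.996 j [ 0.914  0.134 -0.265  1.64   0.035  1.371 -0.07 ]
[-1.253, -0.089, -0.222, -0.001, -0.344, -0.0, 100]
[-2.36, 0.06, -1.845, -0.001, -0.455, -0.0, 100]
```

Call:
play_rows:
  series:
    - [[-0.2,-0.02,-0.06,0,-0.05,0,100],[-0.4,-0.04,-0.12,0,-0.1,0,100],[-0.6,-0.05,-0.2,0,-0.15,0,100],[-0.8,-0.06,-0.3,0,-0.2,0,100],[-1,-0.07,-0.42,0,-0.25,0,100],[-1,-0.07,-0.6,0,-0.3,0,100]]

```text
t: 2.35
ee_pos: [0.4342, -0.1373, 0.276]
ee_rot: [-0.439, 0.437, -0.555, 0.555]
contact_force: [-0.1, 1.0, 1.1]
gripper_width: 0.999
```

```bash
python3 - <<'E'
from h import *
st()
print(row([.46,.17,.24],0,100))
E
```

```text
t 2.35 p [ 0.4342 -0.1373  0.276 ] q [-0.4389  0.4369 -0.555   0.5554] F [-0.1  1.   1.1] T [0.11 0.05 0.01] g 0.999 j [ 7.120e-01 -4.700e-02 -4.820e-01  1.793e+00 -2.400e-02  1.389e+00
 -1.000e-03]
[-1.524, 0.182, -0.233, -0.002, -0.15, -0.001, 100]
```

Call:
play_rows:
  series:
    - [[-0.2,0.02,-0.03,0,-0.03,0,100],[-0.4,0.04,-0.06,0,-0.06,0,100],[-0.6,0.06,-0.1,0,-0.09,0,100],[-0.8,0.09,-0.13,0,-0.12,0,100],[-1,0.12,-0.16,0,-0.15,0,100]]

```text
t: 2.77
ee_pos: [0.4495, 0.0666, 0.2526]
ee_rot: [0.502, -0.499, 0.498, -0.5]
contact_force: [1.1, -0.2, 0.6]
gripper_width: 1.0
```

Call:
play_rows:
  series:
    - [[-0.2,0.02,0,0,0,0,100],[-0.4,0.04,0,0,0,0,100],[-0.5,0.05,0,0,0,0,100],[-0.5,0.05,0,0,0,0,100],[-0.5,0.05,0,0,0,0,100]]

```text
t: 3.18
ee_pos: [0.4489, 0.1678, 0.2426]
ee_rot: [0.503, -0.5, 0.498, -0.499]
contact_force: [0.0, -1.1, 0.5]
gripper_width: 1.0
```

```bash
python3 - <<'E'
from h import *
st()
i=ctrl.camera_info('wrist');save('wrist','w1'); print(proj('wrist',[[.448,.240,.02],[.45,.31,.02]],i))
for q in ['wrench','sleeve','wrench_neck']: print(q,[(np.round(d['centre'],4).tolist(),round(d['score'],2)) for d in ctrl.search_frame(q,'wrist')])
np.savez('w1.npz',K=i['intrinsics'],R=i['R'],t=i['t'])
E
```

```text
t 3.18 p [0.4489 0.1678 0.2426] q [ 0.5025 -0.5001  0.4979 -0.4994] F [ 0.  -1.1  0.5] T [-0.11  0.02  0.01] g 1.0 j [ 0.375  0.054 -0.842  1.781  0.043  1.321 -0.471]
[[312.80310987 105.40156923]
 [314.76871281  46.57962496]]
wrench [([0.4424, 0.2626, 0.0207], 0.95)]
sleeve [([0.4483, 0.3491, 0.033], 0.91), ([0.7348, 0.346, 0.0336], 0.59)]
wrench_neck [([0.4475, 0.2661, 0.0162], 0.78)]
```

View pics/w1.png

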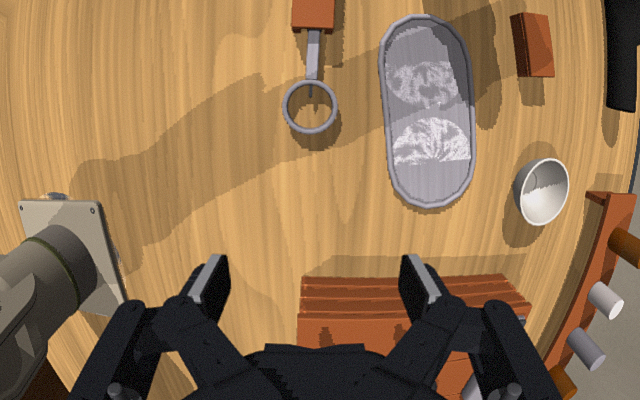

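```bash
python3 - <<'E'
from h import *
im=cv2.imread('pics/w1.png'); z=np.load('w1.npz'); i=dict(intrinsics=z['K'],R=z['R'],t=z['t'])
m=ctrl.cut_out('wrench','wrist')[0]['mask'].astype(np.uint8)
np.save('m.npy',m)
# rectify to top-down plane z=.02: 1mm... grid
xs=np.arange(.38,.52,.0005); ys=np.arange(.18,.34,.0005)
X,Y=np.meshgrid(xs,ys,indexing='xy'); P=np.stack([X.ravel(),Y.ravel(),np.full(X.size,.02)],1)
uv=proj('wrist',P,i).astype(np.float32).reshape(*X.shape,2)
r=cv2.remap(im,uv[...,0],uv[...,1],cv2.INTER_CUBIC)
r=cv2.resize(r,None,fx=1.8,fy=1.8)
cv2.imwrite('pics/rect1.png',r); print(r.shape)
E
```

```text
(578, 504, 3)
```

View pics/rect1.png

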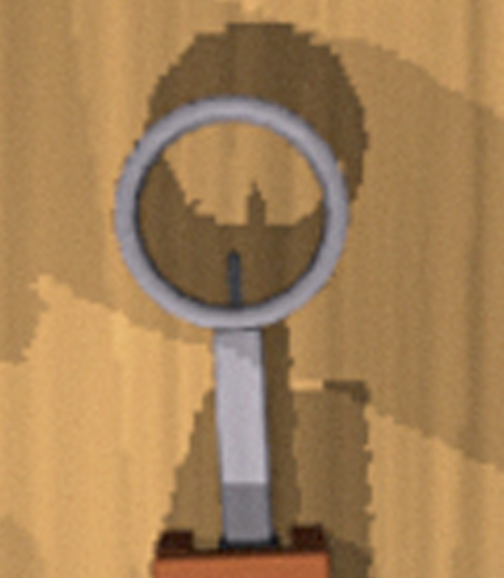

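```bash
python3 - <<'E'
from h import *
st()
print(row([.4473,.2989,.10],np.radians(-2.76),60));print(row([.4473,.2989,.006],np.radians(-2.76),60))
E
```

```text
t 3.43 p [0.4496 0.1655 0.2428] q [ 0.5012 -0.4989  0.4989 -0.501 ] F [-0.3  0.  -1. ] T [-0.05 -0.02  0.07] g 1.002 j [ 0.378  0.053 -0.84   1.782  0.042  1.321 -0.471]
[-0.667, 0.714, -0.014, -0.003, 0.031, -0.0, 60]
[-0.667, 1.184, -0.016, -0.003, 0.031, -0.0, 60]
```

Call:
play_rows:
  series:
    - [[-0.17,0.18,-0.004,0,0.01,0,60],[-0.34,0.36,-0.008,0,0.02,0,60],[-0.5,0.54,-0.011,-0.001,0.03,0,60],[-0.667,0.7,-0.014,-0.003,0.031,0,60],[-0.667,0.85,-0.015,-0.003,0.031,0,60],[-0.667,0.97,-0.015,-0.003,0.031,0,60],[-0.667,1,-0.015,-0.003,0.031,0,60],[-0.667,1,-0.015,-0.003,0.031,0,60],[-0.667,1,-0.015,-0.003,0.031,0,60]]

```text
t: 4.18
ee_pos: [0.4485, 0.2983, 0.0442]
ee_rot: [-0.488, 0.487, -0.512, 0.512]
contact_force: [0.3, -0.1, 0.7]
gripper_width: 0.599
```

```bash
python3 - <<'E'
from h import *
st()
print(row([.4473,.2989,.005],np.radians(-2.76),60))
i=ctrl.camera_info('wrist');save('wrist','w2')
E
```

```text
t 4.18 p [0.4485 0.2983 0.0442] q [-0.4877  0.4871 -0.5122  0.5124] F [ 0.3 -0.1  0.7] T [-0.04 -0.07  0.01] g 0.599 j [ 0.023  0.465 -0.826  1.851  0.402  1.001 -1.023]
[-0.003, 0.196, -0.006, -0.0, -0.001, -0.0, 60]
```

View pics/w2.png

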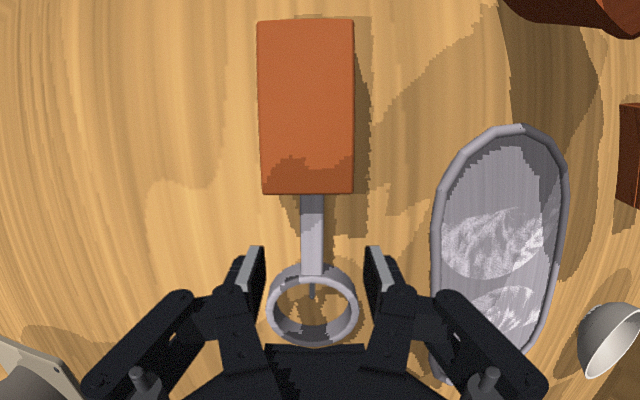

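The neck at (312,235) is centred between the fingers, so I'll lower and close.

Call:
play_rows:
  series:
    - [[-0.002,0.1,-0.003,0,0,0,60],[-0.003,0.19,-0.006,0,0,0,60],[-0.003,0.195,-0.006,0,0,0,60],[-0.003,0.195,-0.006,0,0,0,0],[-0.003,0.195,-0.006,0,0,0,0],[-0.003,0.195,-0.006,0,0,0,0],[-0.003,0.195,-0.006,0,0,0,0],[-0.003,0.195,-0.006,0,0,0,0],[-0.003,0.195,-0.006,0,0,0,0],[-0.003,0.195,-0.006,0,0,0,0]]

```text
t: 5.07
ee_pos: [0.449, 0.2997, 0.0079]
ee_rot: [-0.489, 0.486, -0.512, 0.513]
contact_force: [-1.4, -2.5, 8.2]
gripper_width: 0.141
```

```bash
python3 - <<'E'
from h import *
s=st()
u=np.array([.048,.9988]); p=s['ee_pos'].copy(); p[:2]-=u*.12; p[2]=.006
print(row(p,np.radians(-2.76),0))
E
```

```text
t 5.07 p [0.449  0.2997 0.0079] q [-0.4889  0.4857 -0.5116  0.5131] F [-1.4 -2.5  8.2] T [-0.45  0.38  0.04] g 0.141 j [-0.009  0.518 -0.793  1.872  0.456  0.937 -1.063]
[0.6, 0.008, 0.001, -0.003, -0.001, -0.001, 0]
```

Call:
play_rows:
  series:
    - [[0.05,-0.012,0.001,-0.002,0,0,0],[0.15,-0.015,0.001,-0.003,0,0,0],[0.3,-0.015,0.001,-0.003,0,0,0],[0.45,-0.015,0.001,-0.003,0,0,0],[0.57,-0.015,0.001,-0.003,0,0,0],[0.6,-0.01,0.001,-0.003,0,0,0],[0.6,0,0.001,-0.003,0,0,0],[0.6,0,0.001,-0.003,0,0,0],[0.6,0,0.001,-0.003,0,0,0],[0.6,0,0.001,-0.003,0,0,60],[0.6,0,0.001,-0.003,0,0,60],[0.6,0,0.001,-0.003,0,0,60],[0.6,0,0.001,-0.003,0,0,60],[0.6,0,0.001,-0.003,0,0,60]]

```text
t: 6.23
ee_pos: [0.4432, 0.1803, 0.0077]
ee_rot: [0.488, -0.487, 0.513, -0.512]
contact_force: [0.1, 0.6, -0.2]
gripper_width: 0.601
```

Call:
play_rows:
  series:
    - [[0,-0.1,0,0,0,0,60],[0,-0.3,0,0,0,0,60],[0.2,-0.5,0,0,0,0,60],[0.3,-0.6,0,0,0,0,60],[0.3,-0.6,0,0,0,0,60]]

```text
t: 6.65
ee_pos: [0.4428, 0.1158, 0.132]
ee_rot: [-0.488, 0.485, -0.512, 0.515]
contact_force: [1.6, 0.7, 0.8]
gripper_width: 0.597
```

```bash
cat >> h.py <<'E'
def rect(im,i,x0,x1,y0,y1,z,name,sc=3.6,cam='wrist'):
    xs=np.arange(x0,x1,.001/sc); ys=np.arange(y0,y1,.001/sc)
    X,Y=np.meshgrid(xs,ys); P=np.stack([X.ravel(),Y.ravel(),np.full(X.size,z)],1)
    uv=proj(cam,P,i).astype(np.float32).reshape(*X.shape,2)
    r=cv2.remap(im,uv[...,0],uv[...,1],cv2.INTER_CUBIC); cv2.imwrite(f'pics/{name}.png',r)
E
python3 - <<'E'
from h import *
s=st()
i=ctrl.camera_info('wrist');im=save('wrist','w3'); save('top','t3')
rect(im,i,.38,.5,.08,.3,.02,'rect3',2.7)
E
```

```text
t 6.65 p [0.4428 0.1158 0.132 ] q [-0.4878  0.4845 -0.512   0.515 ] F [1.6 0.7 0.8] T [-0.01 -0.11 -0.05] g 0.597 j [ 0.508  0.123 -0.898  1.975  0.112  1.086 -0.492]
```

View pics/w3.png

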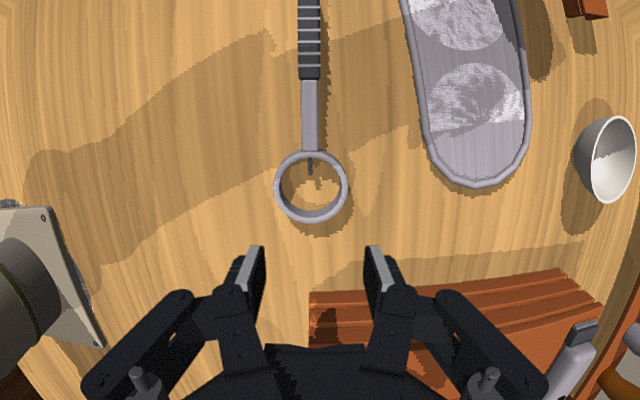

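View pics/rect3.png

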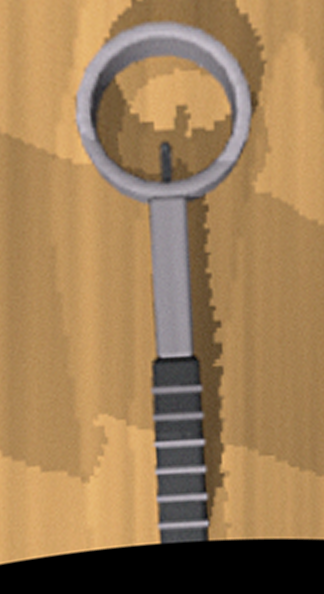

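```bash
python3 - <<'E'
from h import *
s=st()
for z in (.06,.006): print(row([.4466,.2413,z],-.0494,60))
E
```

```text
t 6.75 p [0.4412 0.1188 0.1286] q [-0.4876  0.4856 -0.5126  0.5135] F [ 0.5  0.2 -1.1] T [0.02 0.01 0.01] g 0.601 j [ 0.502  0.13  -0.9    1.979  0.115  1.082 -0.501]
[-0.613, 0.344, -0.006, -0.002, -0.002, -0.001, 60]
[-0.612, 0.614, -0.007, -0.002, -0.002, -0.001, 60]
```

Call:
play_rows:
  series:
    - [[-0.18,0.05,-0.002,0,0,0,60],[-0.36,0.15,-0.004,-0.001,-0.001,0,60],[-0.54,0.27,-0.006,-0.002,-0.002,0,60],[-0.613,0.4,-0.006,-0.002,-0.002,0,60],[-0.613,0.5,-0.006,-0.002,-0.002,0,60],[-0.613,0.59,-0.007,-0.002,-0.002,0,60],[-0.613,0.615,-0.007,-0.002,-0.002,0,60],[-0.613,0.615,-0.007,-0.002,-0.002,0,60]]

```text
t: 7.42
ee_pos: [0.4445, 0.2421, 0.0037]
ee_rot: [0.487, -0.489, 0.513, -0.511]
contact_force: [-0.0, -0.4, -0.3]
gripper_width: 0.604
```

```bash
python3 - <<'E'
from h import *
s=st()
print(row([.4466,.2413,.004],-.0494,60))
save('wrist','w4'); save('scene','s4')
E
```

```text
t 7.42 p [0.4445 0.2421 0.0037] q [ 0.4869 -0.4889  0.5131 -0.5105] F [-0.  -0.4 -0.3] T [ 0.   -0.05  0.02] g 0.604 j [ 0.139  0.479 -0.84   1.951  0.446  0.91  -0.976]
[0.003, -0.002, 0.011, 0.003, 0.001, -0.0, 60]
```

View pics/w4.png

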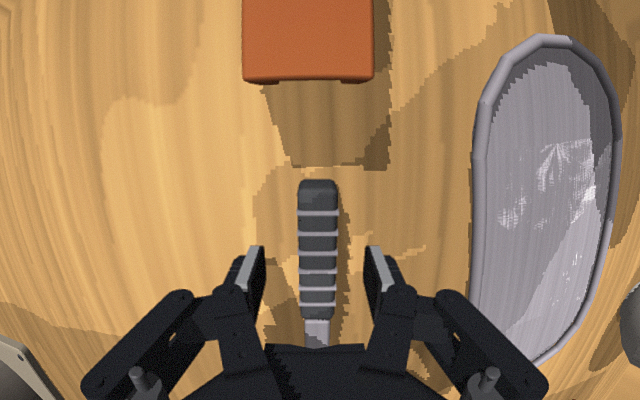

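Call:
play_rows:
  series:
    - [[0,-0.02,0.01,0,0,0,60],[0,-0.02,0.01,0,0,0,0],[0,-0.02,0.01,0,0,0,0],[0,-0.02,0.01,0,0,0,0],[0,-0.02,0.01,0,0,0,0],[0,-0.02,0.01,0,0,0,0],[0,-0.02,0.01,0,0,0,0],[0,-0.02,0.01,0,0,0,0]]

```text
t: 8.18
ee_pos: [0.449, 0.2422, 0.011]
ee_rot: [0.488, -0.487, 0.512, -0.512]
contact_force: [-2.3, -1.5, 8.4]
gripper_width: 0.188
```

```bash
python3 - <<'E'
from h import *
s=st()
p=s['ee_pos']; print(row([p[0],p[1],.20],-.0494,0)); save('wrist','w5')
E
```

```text
t 8.18 p [0.449  0.2422 0.011 ] q [ 0.4881 -0.4867  0.5125 -0.512 ] F [-2.3 -1.5  8.4] T [-0.35  0.4  -0.14] g 0.188 j [ 0.145  0.471 -0.845  1.942  0.439  0.92  -0.968]
[-0.002, -0.945, 0.001, -0.001, -0.0, -0.001, 0]
```

View pics/w5.png

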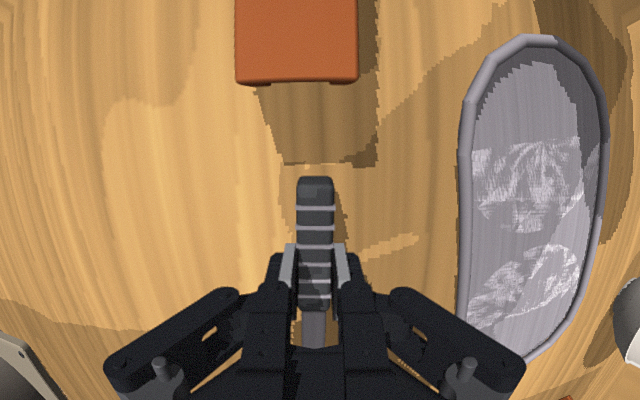

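Call:
play_rows:
  series:
    - [[0,-0.08,0,0,0,0,0],[0,-0.25,0,0,0,0,0],[0,-0.45,0,0,0,0,0],[0.1,-0.65,0.05,0,0,0,0],[0.25,-0.85,0.12,0,0,0,0],[0.45,-1,0.2,0,0,0,0],[0.65,-1,0.25,0,0,0,0],[0.85,-1,0.3,0,0,0,0],[1,-1,0.35,0,0,0,0],[1,-1,0.35,0,0,0,0]]

```text
t: 9.07
ee_pos: [0.5099, 0.0304, 0.2107]
ee_rot: [-0.485, 0.485, -0.514, 0.515]
contact_force: [0.5, -1.7, -3.3]
gripper_width: 0.19
```

```bash
python3 - <<'E'
from h import *
print(unproj('top',(402.75,190.75),.115)); print(unproj('scene',(262.5,160),.115))
s=st(); save('scene','s5')
m=ctrl.cut_out('wrench','scene')
print(row([.6,-.3,.25],-.0494,0))
i=ctrl.camera_info('wrist');print(-np.array(i['R']).T@i['t'])
E
```

```text
[[ 0.59921924 -0.16319841  0.115     ]]
[[ 0.60277272 -0.15605287  0.115     ]]
t 9.07 p [0.5099 0.0304 0.2107] q [-0.4851  0.4851 -0.5138  0.5152] F [ 0.5 -1.7 -3.3] T [ 0.04  0.01 -0.01] g 0.19 j [ 0.628  0.176 -0.849  1.753  0.139  1.274 -0.313]
[1.646, -0.199, 0.548, -0.0, -0.004, -0.001, 0]
[0.51391928 0.1158443  0.35331543]
```

View pics/s5.png

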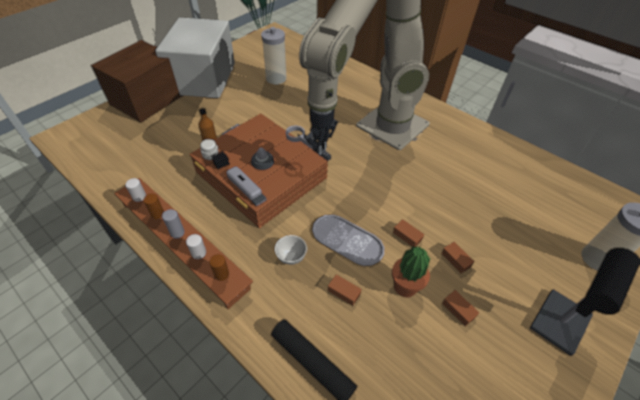

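Call:
play_rows:
  series:
    - [[0.2,-0.03,0.06,0,0,0,0],[0.4,-0.06,0.12,0,0,0,0],[0.6,-0.1,0.18,0,0,0,0],[0.8,-0.13,0.24,0,0,0,0],[1,-0.15,0.3,0,0,0,0]]

```text
t: 9.58
ee_pos: [0.5566, -0.1628, 0.2402]
ee_rot: [-0.487, 0.486, -0.513, 0.513]
contact_force: [2.1, 1.5, -2.2]
gripper_width: 0.185
```

Call:
play_rows:
  series:
    - [[0.2,0,0.06,0,0,0,0],[0.4,0,0.1,0,0,0,0],[0.5,0,0.13,0,0,0,0],[0.52,0,0.14,0,0,0,0],[0.52,0,0.14,0,0,0,0],[0.52,0,0.14,0,0,0,0]]

```text
t: 10.08
ee_pos: [0.5792, -0.2661, 0.2398]
ee_rot: [0.487, -0.486, 0.513, -0.513]
contact_force: [0.6, 1.4, -1.8]
gripper_width: 0.187
```

```bash
python3 - <<'E'
from h import *
s=st()
i=ctrl.camera_info('wrist');im=save('wrist','w6'); print(-np.array(i['R']).T@i['t'])
rect(im,i,.53,.68,-.24,-.09,.16,'r6a',3.6); rect(im,i,.53,.68,-.24,-.09,.12,'r6b',3.6)
for q in ['nut','clamp']: print(q,[(np.round(d['centre'],4).tolist(),round(d['score'],2)) for d in ctrl.search_frame(q,'wrist')])
np.savez('w6.npz',K=i['intrinsics'],R=i['R'],t=i['t'])
E
```

```text
t 10.08 p [ 0.5792 -0.2661  0.2398] q [ 0.4874 -0.486   0.5134 -0.5125] F [ 0.6  1.4 -1.8] T [0.14 0.07 0.03] g 0.187 j [ 0.843  0.432 -0.66   1.384  0.261  1.414  0.134]
[ 0.58374552 -0.18523526  0.38288465]
nut [([0.5987, -0.1615, 0.1506], 0.59)]
clamp [([0.599, -0.1627, 0.1178], 0.8), ([0.5499, -0.2227, 0.099], 0.16)]
```

View pics/w6.png

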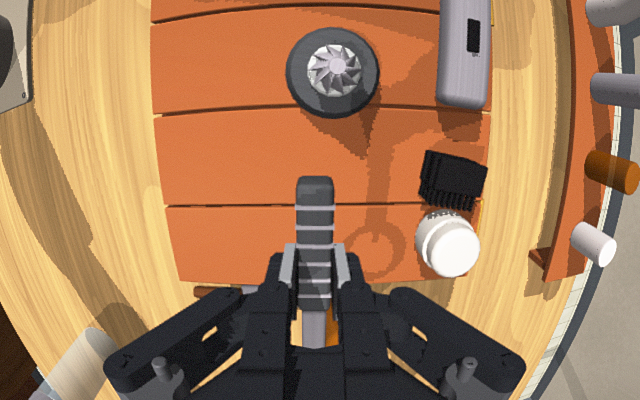

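View pics/r6b.png

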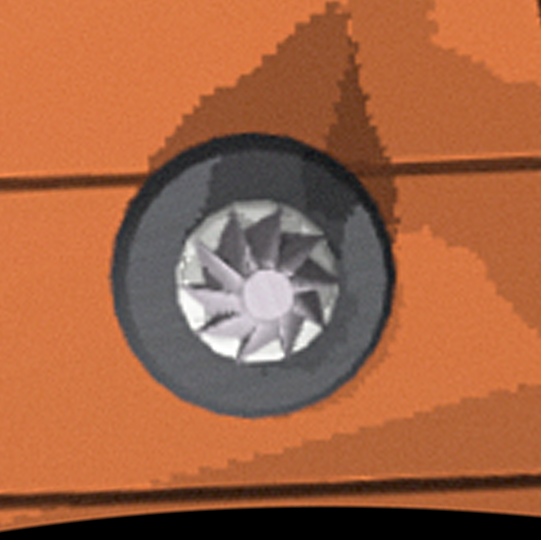

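View pics/r6a.png

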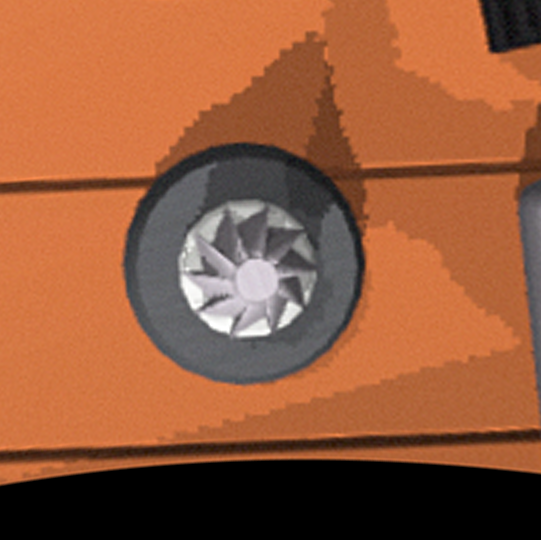

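The wrist picture shows the nut nose at (338,66) on the clamp disc centred at (332,73). That puts the nut axis at about (0.6005, -0.1625). Next I'll bring the ring over it.

```bash
cat >> h.py <<'E'
NUT=np.array([.6005,-.1625]); L=.1207
def pose(phi,z,L=L,N=NUT): # phi deg
    a=np.radians(phi); return [N[0]+L*np.cos(a),N[1]+L*np.sin(a),z], a-np.pi/2
E
python3 - <<'E'
from h import *
s=st(); p,a=pose(100,.22); print(p,row(p,a,0))
E
```

```text
t 10.23 p [ 0.5792 -0.266   0.2405] q [-0.4874  0.4864 -0.5127  0.5128] F [-0.3 -0.9 -2.5] T [0.1  0.   0.02] g 0.187 j [ 0.843  0.431 -0.66   1.385  0.261  1.414  0.135]
[np.float64(0.5795406649556015), np.float64(-0.0436337042114265), 0.22] [-1.11, 0.103, -0.056, -0.001, -0.144, -0.001, 0]
```

Call:
play_rows:
  series:
    - [[-0.2,0.02,-0.01,0,-0.03,0,0],[-0.4,0.04,-0.02,0,-0.06,0,0],[-0.6,0.06,-0.03,0,-0.09,0,0],[-0.8,0.08,-0.04,0,-0.12,0,0],[-1,0.1,-0.05,0,-0.144,0,0],[-1,0.1,-0.05,0,-0.144,0,0]]

```text
t: 10.73
ee_pos: [0.5787, -0.054, 0.2211]
ee_rot: [0.547, -0.544, 0.451, -0.45]
contact_force: [-0.6, 2.5, -1.5]
gripper_width: 0.185
```

```bash
python3 - <<'E'
from h import *
s=st(); p,a=pose(100,.20); print(row(p,a,0)); print(row(pose(100,.175)[0],a,0))
E
```

```text
t 10.73 p [ 0.5787 -0.054   0.2211] q [ 0.5468 -0.5436  0.4508 -0.4497] F [-0.6  2.5 -1.5] T [0.19 0.04 0.01] g 0.185 j [ 0.665  0.341 -0.8    1.564  0.245  1.34   0.028]
[-0.05, 0.106, 0.014, -0.002, 0.01, -0.003, 0]
[-0.049, 0.231, 0.013, -0.002, 0.01, -0.003, 0]
```

Call:
play_rows:
  series:
    - [[-0.03,0.07,0.008,-0.001,0.006,-0.001,0],[-0.05,0.16,0.013,-0.002,0.01,-0.003,0],[-0.05,0.205,0.013,-0.002,0.01,-0.003,0],[-0.05,0.205,0.013,-0.002,0.01,-0.003,0],[-0.05,0.205,0.013,-0.002,0.01,-0.003,0]]

```text
t: 11.15
ee_pos: [0.5792, -0.044, 0.1803]
ee_rot: [-0.541, 0.542, -0.455, 0.455]
contact_force: [0.0, -0.3, -1.9]
gripper_width: 0.187
```

```bash
python3 - <<'E'
from h import *
s=st(); print(row(pose(100,.18)[0],np.radians(10),0))
for c in ['top','scene']:
    im=save(c,c+'7'); 
    u=proj(c,[[.6005,-.1625,.17]])[0].round(1); print(u)
    x,y=int(u[0]),int(u[1]); cv2.imwrite(f'pics/{c}7c.png',cv2.resize(im[y-40:y+40,x-50:x+50],None,fx=6,fy=6,interpolation=cv2.INTER_CUBIC))
E
```

```text
t 11.15 p [ 0.5792 -0.044   0.1803] q [-0.5411  0.5422 -0.4546  0.4545] F [ 0.  -0.3 -1.9] T [ 0.1 -0.   0. ] g 0.187 j [ 0.636  0.373 -0.789  1.616  0.276  1.269 -0.028]
[-0.002, 0.002, 0.002, 0.001, -0.0, 0.001, 0]
[405.9 188.8]
[260.3 147.2]
```

View pics/top7c.png

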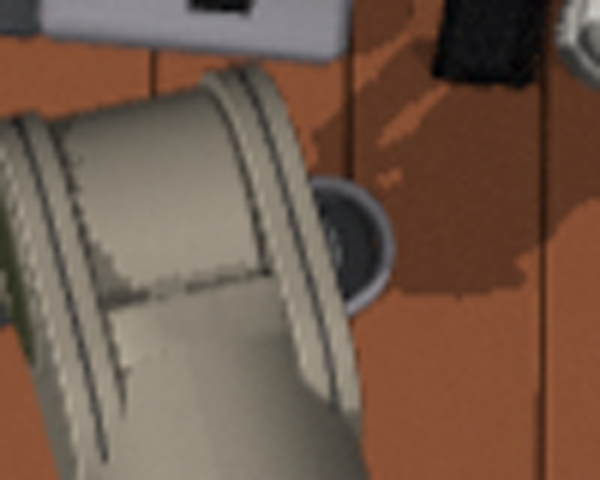

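View pics/scene7c.png

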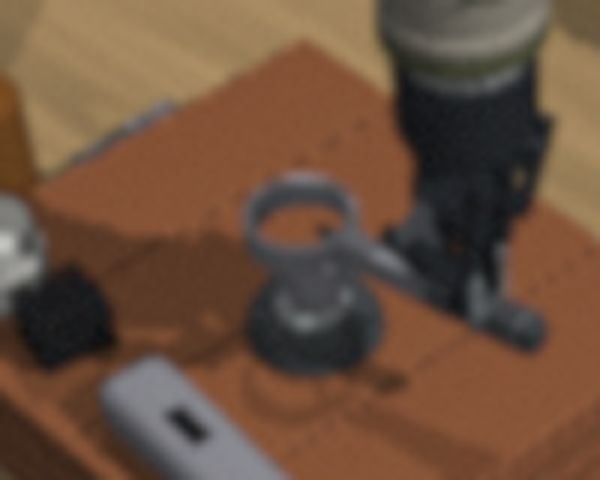

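```bash
python3 - <<'E'
from h import *
th=np.linspace(0,2*np.pi,60)
for c in ['scene','top']:
    im=cv2.imread(f'pics/{c}7.png'); u=proj(c,[[.6005,-.1625,.17]])[0]; x,y=int(u[0]),int(u[1])
    o=cv2.resize(im[y-40:y+40,x-50:x+50],None,fx=6,fy=6,interpolation=cv2.INTER_CUBIC)
    for r,z,col in [(.033,.1895,(0,255,0)),(.027,.1895,(0,255,0)),(.042,.1,(255,0,0)),(.036,.12,(255,255,0))]:
        P=np.stack([.6005+r*np.cos(th),-.1625+r*np.sin(th),np.full(60,z)],1)
        q=(proj(c,P)-[x-50,y-40]+.5)*6
        cv2.polylines(o,[q.astype(np.int32)],True,col,1)
    cv2.imwrite(f'pics/{c}7o.png',o)
E
```

```text
(no output)
```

View pics/scene7o.png

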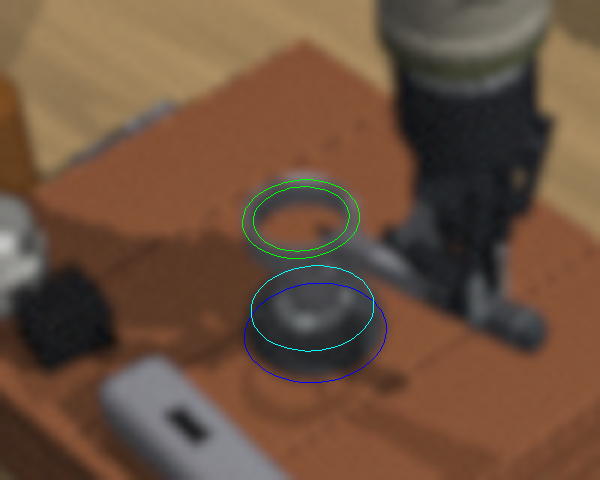

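View pics/top7o.png

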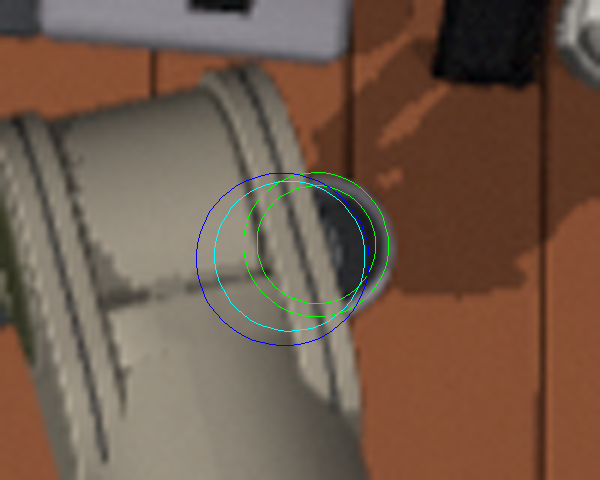

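Call:
play_rows:
  series:
    - [[-0.005,0.06,0.002,0,0,0,0],[-0.006,0.12,0.002,0,0,0,0],[-0.006,0.17,0.002,0,0,0,0],[-0.006,0.2,0.002,0,0,0,0],[-0.006,0.22,0.002,0,0,0,0]]

```text
t: 11.67
ee_pos: [0.5791, -0.0429, 0.1354]
ee_rot: [-0.541, 0.542, -0.455, 0.454]
contact_force: [-2.8, 0.4, -2.3]
gripper_width: 0.188
```

```bash
python3 - <<'E'
from h import *
s=st(); print(row(pose(100,.131)[0],np.radians(10),0))
E
```

```text
t 11.67 p [ 0.5791 -0.0429  0.1354] q [-0.5409  0.542  -0.4552  0.4544] F [-2.8  0.4 -2.3] T [ 0.26  0.67 -0.23] g 0.188 j [ 0.621  0.416 -0.775  1.666  0.31   1.189 -0.055]
[0.004, 0.022, 0.002, 0.001, -0.001, 0.0, 0]
```

Call:
play_rows:
  series:
    - [[0,0.012,0.002,0,0,0,0],[0,0.022,0.002,0,0,0,0],[0,0.027,0.002,0,0,0,0],[0,0.027,0.002,0,0,0,0]]

```text
t: 12.0
ee_pos: [0.5789, -0.0428, 0.1299]
ee_rot: [-0.54, 0.542, -0.456, 0.454]
contact_force: [-6.2, 1.2, 0.6]
gripper_width: 0.188
```

```bash
python3 - <<'E'
from h import *
s=st(); 
im=save('scene','s8'); cv2.imwrite('pics/s8c.png',cv2.resize(im[110:190,210:310],None,fx=6,fy=6,interpolation=cv2.INTER_CUBIC))
E
```

```text
t 12.0 p [ 0.5789 -0.0428  0.1299] q [-0.5404  0.5423 -0.4557  0.4541] F [-6.2  1.2  0.6] T [ 0.04  1.3  -0.62] g 0.188 j [ 0.618  0.422 -0.772  1.671  0.314  1.181 -0.059]
```

View pics/s8c.png

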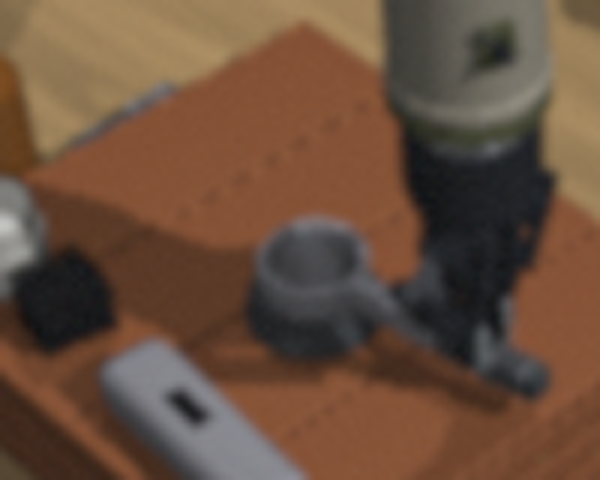

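```bash
python3 - <<'E'
from h import *
th=np.linspace(0,2*np.pi,60)
def ov(src,out,x,y,sc,sets):
    im=cv2.imread(src); o=cv2.resize(im[y:y+80,x:x+100],None,fx=sc,fy=sc,interpolation=cv2.INTER_CUBIC)
    for r,z,col in sets:
        P=np.stack([.6005+r*np.cos(th),-.1625+r*np.sin(th),np.full(60,z)],1)
        q=(proj('scene',P)-[x,y]+.5)*sc
        cv2.polylines(o,[q.astype(np.int32)],True,col,1)
    return o
S=[(.006,.16,(0,0,255)),(.033,.139,(0,255,0)),(.042,.1,(255,0,0)),(.036,.12,(255,255,0))]
a=ov('pics/s8.png','',210,110,4,S);b=ov('pics/scene0.png','',210,110,4,S)
cv2.imwrite('pics/cmp8.png',np.hstack([a,b]))
im=save('top','t8'); cv2.imwrite('pics/t8c.png',cv2.resize(im[150:230,350:450],None,fx=6,fy=6,interpolation=cv2.INTER_CUBIC))
save('wrist','w8')
E
```

```text
(no output)
```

View pics/cmp8.png

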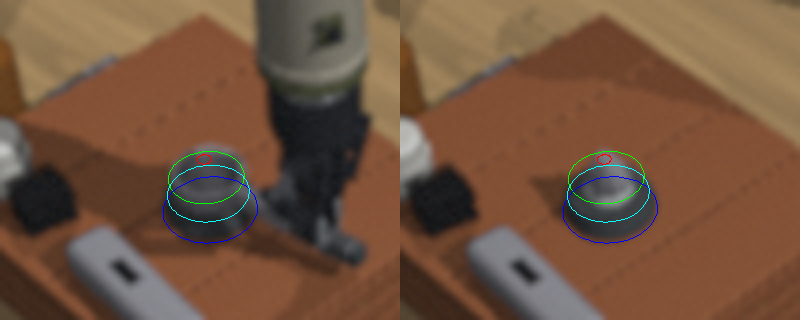

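View pics/t8c.png

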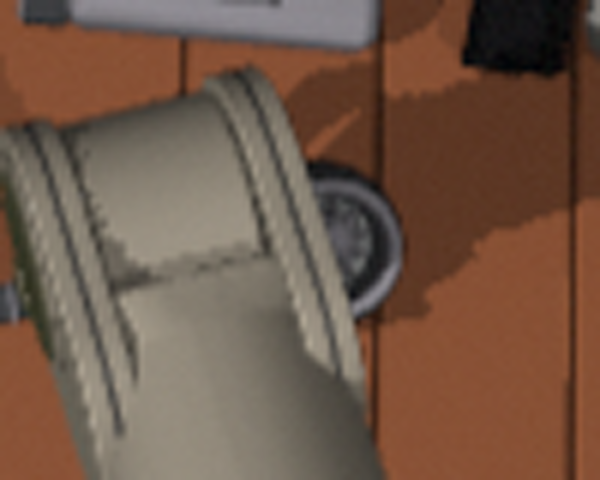

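View pics/w8.png

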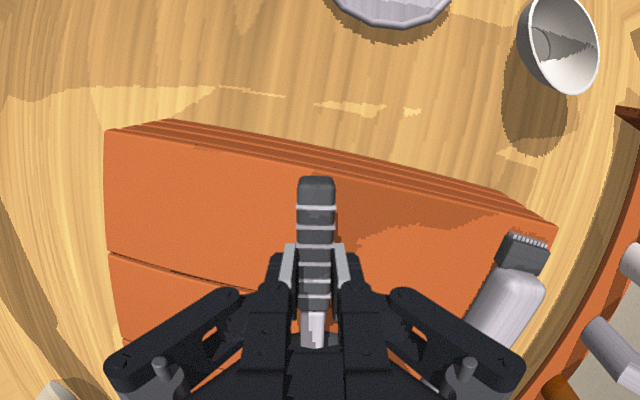

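```bash
cat >> h.py <<'E'
NUT=np.array([.5998,-.1620])
def swing(f0,f1,n,z,hold=2,L=L,N=None):
    s=ctrl.observe(); N=NUT if N is None else N
    rows=[]
    for f in list(np.linspace(f0,f1,n+1)[1:])+[f1]*hold:
        p,a=pose(f,z,L,N); r=row(p,a,0,s); rows.append(r)
    print(str(rows).replace('-0.0,','0,').replace('0.0,','0,'))
    return rows
def phi():
    s=st(); x=rot(s['ee_rot']).as_matrix()[:,0]; f=np.degrees(np.arctan2(-x[1],-x[0]))%360
    r=s['ee_pos'][:2]+L*x[:2]; F=s['contact_force']
    a=np.radians(f); print('phi',round(f,2),'ring',r.round(4),'Ftan(ccw)',round(F@[-np.sin(a),np.cos(a),0],1),'Frad',round(F@[np.cos(a),np.sin(a),0],1)); return f
E
python3 - <<'E'
from h import *
f=phi(); swing(100,150,10,.128)
E
```

```text
t 12.15 p [ 0.579  -0.0429  0.1302] q [-0.5404  0.5422 -0.4556  0.4543] F [-6.7 -0.1 -0.4] T [ 0.07  1.27 -0.56] g 0.188 j [ 0.618  0.422 -0.772  1.671  0.314  1.181 -0.059]
phi 99.91 ring [ 0.5998 -0.1618] Ftan(ccw) 6.6 Frad 1.0
[[0.003, 0.011, -0.053, 0.002, -0.057, 0, 0], [0.01, 0.011, -0.106, 0.002, -0.112, 0, 0], [0.022, 0.011, -0.157, 0.002, -0.168, 0, 0], [0.038, 0.012, -0.207, 0.002, -0.223, 0, 0], [0.058, 0.012, -0.256, 0.002, -0.279, 0, 0], [0.082, 0.012, -0.302, 0.002, -0.334, 0, 0], [0.111, 0.012, -0.347, 0.002, -0.39, 0, 0], [0.143, 0.012, -0.389, 0.002, -0.445, -0.001, 0], [0.178, 0.012, -0.427, 0.002, -0.501, -0.001, 0], [0.217, 0.012, -0.463, 0.002, -0.557, -0.001, 0], [0.217, 0.012, -0.463, 0.002, -0.557, -0.001, 0], [0.217, 0.012, -0.463, 0.002, -0.557, -0.001, 0]]
```

Call:
play_rows:
  series:
    - [[0.003,0.005,-0.053,0,-0.057,0,0],[0.01,0.01,-0.106,0,-0.112,0,0],[0.022,0.01,-0.157,0,-0.168,0,0],[0.038,0.01,-0.207,0,-0.223,0,0],[0.058,0.01,-0.256,0,-0.279,0,0],[0.082,0.01,-0.302,0,-0.334,0,0],[0.111,0.01,-0.347,0,-0.39,0,0],[0.143,0.01,-0.389,0,-0.445,0,0],[0.178,0.01,-0.427,0,-0.501,0,0],[0.217,0.01,-0.463,0,-0.557,0,0],[0.217,0.01,-0.463,0,-0.557,0,0],[0.217,0.01,-0.463,0,-0.557,0,0]]

```text
t: 13.15
ee_pos: [0.496, -0.1021, 0.1293]
ee_rot: [-0.682, 0.683, -0.184, 0.184]
contact_force: [-1.5, -0.5, 1.4]
gripper_width: 0.188
```

```bash
python3 - <<'E'
from h import *
f=phi(); swing(150,210,12,.128,1)
im=save('scene','s9'); cv2.imwrite('pics/s9c.png',cv2.resize(im[110:190,210:310],None,fx=6,fy=6,interpolation=cv2.INTER_CUBIC))
E
```

```text
t 13.15 p [ 0.496  -0.1021  0.1293] q [-0.682   0.6834 -0.1843  0.1839] F [-1.5 -0.5  1.4] T [-0.14  0.   -0.06] g 0.188 j [ 0.958  0.29  -0.953  1.856  0.263  1.129  0.954]
phi 149.82 ring [ 0.6004 -0.1628] Ftan(ccw) 1.2 Frad 1.1
[[-0.002, 0.006, -0.052, 0.001, -0.058, 0, 0], [0.005, 0.006, -0.105, 0.001, -0.113, 0, 0], [0.017, 0.007, -0.156, 0.001, -0.169, 0, 0], [0.033, 0.007, -0.206, 0.001, -0.224, 0, 0], [0.053, 0.007, -0.255, 0.001, -0.28, 0, 0], [0.077, 0.007, -0.301, 0.001, -0.335, 0, 0], [0.106, 0.007, -0.346, 0.001, -0.391, 0, 0], [0.138, 0.007, -0.387, 0.001, -0.446, -0.001, 0], [0.174, 0.007, -0.426, 0.001, -0.502, -0.001, 0], [0.213, 0.007, -0.461, 0.001, -0.558, -0.001, 0], [0.254, 0.007, -0.493, 0.001, -0.613, -0.001, 0], [0.299, 0.007, -0.521, 0.001, -0.669, -0.001, 0], [0.299, 0.007, -0.521, 0.001, -0.669, -0.001, 0]]
```

View pics/s9c.png

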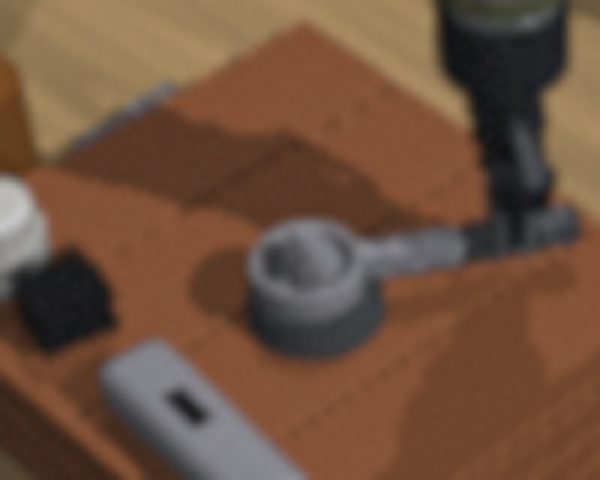

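Call:
play_rows:
  series:
    - [[-0.002,0.006,-0.052,0,-0.058,0,0],[0.005,0.006,-0.105,0,-0.113,0,0],[0.017,0.007,-0.156,0,-0.169,0,0],[0.033,0.007,-0.206,0,-0.224,0,0],[0.053,0.007,-0.255,0,-0.28,0,0],[0.077,0.007,-0.301,0,-0.335,0,0],[0.106,0.007,-0.346,0,-0.391,0,0],[0.138,0.007,-0.387,0,-0.446,0,0],[0.174,0.007,-0.426,0,-0.502,0,0],[0.213,0.007,-0.461,0,-0.558,0,0],[0.254,0.007,-0.493,0,-0.613,0,0],[0.299,0.007,-0.521,0,-0.669,0,0],[0.299,0.007,-0.521,0,-0.669,0,0]]

```text
t: 14.28
ee_pos: [0.4962, -0.2228, 0.1279]
ee_rot: [-0.683, 0.683, 0.183, -0.184]
contact_force: [-3.3, 0.5, 2.8]
gripper_width: 0.187
```

```bash
python3 - <<'E'
from h import *
f=phi(); swing(210,165,12,.128,1,N=np.array([.6003,-.1625]))
E
```

```text
t 14.28 p [ 0.4962 -0.2228  0.1279] q [-0.6827  0.6831  0.1831 -0.1839] F [-3.3  0.5  2.8] T [0.27 0.3  0.22] g 0.187 j [ 1.208  0.438 -1.056  1.762  0.411  1.185  2.129]
phi 210.09 ring [ 0.6007 -0.1623] Ftan(ccw) -2.1 Frad 2.6
[[-0.001, -0.001, 0.04, 0, 0.043, -0.001, 0], [0.003, -0.001, 0.08, 0, 0.084, -0.001, 0], [0.01, -0.001, 0.119, 0, 0.126, -0.001, 0], [0.019, -0.001, 0.157, 0, 0.168, -0.001, 0], [0.03, -0.001, 0.195, 0, 0.209, -0.001, 0], [0.044, -0.001, 0.232, 0, 0.251, -0.001, 0], [0.06, -0.001, 0.268, 0, 0.293, -0.001, 0], [0.079, -0.001, 0.302, 0, 0.334, -0.001, 0], [0.1, -0.001, 0.336, 0, 0.376, -0.001, 0], [0.123, -0.001, 0.368, 0, 0.418, -0.001, 0], [0.148, -0.001, 0.399, 0, 0.459, -0.001, 0], [0.175, -0.001, 0.427, 0, 0.501, -0.001, 0], [0.175, -0.001, 0.427, 0, 0.501, -0.001, 0]]
```

Call:
play_rows:
  series:
    - [[-0.001,0,0.04,0,0.043,0,0],[0.003,0,0.08,0,0.084,0,0],[0.01,0,0.119,0,0.126,0,0],[0.019,0,0.157,0,0.168,0,0],[0.03,0,0.195,0,0.209,0,0],[0.044,0,0.232,0,0.251,0,0],[0.06,0,0.268,0,0.293,0,0],[0.079,0,0.302,0,0.334,0,0],[0.1,0,0.336,0,0.376,0,0],[0.123,0,0.368,0,0.418,0,0],[0.148,0,0.399,0,0.459,0,0],[0.175,0,0.427,0,0.501,0,0]]

```text
t: 15.28
ee_pos: [0.4826, -0.132, 0.1276]
ee_rot: [-0.699, 0.702, -0.097, 0.095]
contact_force: [-6.3, -6.7, 1.5]
gripper_width: 0.188
```

```bash
python3 - <<'E'
from h import *
f=phi(); swing(165,90,15,.128,1,N=np.array([.6003,-.1625]))
E
```

```text
t 15.28 p [ 0.4826 -0.132   0.1276] q [-0.6994  0.7017 -0.0969  0.095 ] F [-6.3 -6.7  1.5] T [-1.03  1.11 -0.48] g 0.188 j [ 1.05   0.287 -0.983  1.871  0.267  1.126  1.268]
phi 164.4 ring [ 0.5989 -0.1644] Ftan(ccw) 8.1 Frad 4.3
[[0.006, -0.002, 0.057, 0.002, 0.049, -0.001, 0], [0.012, -0.002, 0.11, 0.002, 0.104, -0.001, 0], [0.023, -0.003, 0.161, 0.002, 0.16, -0.001, 0], [0.039, -0.003, 0.212, 0.003, 0.216, -0.001, 0], [0.058, -0.003, 0.26, 0.003, 0.271, -0.001, 0], [0.082, -0.003, 0.307, 0.003, 0.327, -0.001, 0], [0.11, -0.004, 0.352, 0.003, 0.382, -0.001, 0], [0.141, -0.004, 0.394, 0.003, 0.438, -0.001, 0], [0.177, -0.004, 0.433, 0.003, 0.493, 0, 0], [0.215, -0.004, 0.469, 0.003, 0.549, 0, 0], [0.256, -0.004, 0.502, 0.003, 0.604, 0, 0], [0.301, -0.005, 0.531, 0.003, 0.66, 0, 0], [0.347, -0.005, 0.555, 0.003, 0.716, 0, 0], [0.395, -0.005, 0.576, 0.003, 0.771, 0, 0], [0.446, -0.005, 0.592, 0.003, 0.827, 0, 0], [0.446, -0.005, 0.592, 0.003, 0.827, 0, 0]]
```

Call:
play_rows:
  series:
    - [[0.006,0,0.057,0,0.049,0,0],[0.012,0,0.11,0,0.104,0,0],[0.023,0,0.161,0,0.16,0,0],[0.039,-0.001,0.212,0,0.216,0,0],[0.058,-0.001,0.26,0,0.271,0,0],[0.082,-0.001,0.307,0,0.327,0,0],[0.11,-0.002,0.352,0,0.382,0,0],[0.141,-0.002,0.394,0,0.438,0,0],[0.177,-0.002,0.433,0,0.493,0,0],[0.215,-0.002,0.469,0,0.549,0,0],[0.256,-0.002,0.502,0,0.604,0,0],[0.301,-0.002,0.531,0,0.66,0,0],[0.347,-0.002,0.555,0,0.716,0,0],[0.395,-0.002,0.576,0,0.771,0,0],[0.446,-0.002,0.592,0,0.827,0,0]]

```text
t: 16.53
ee_pos: [0.5994, -0.0394, 0.127]
ee_rot: [0.496, -0.5, 0.503, -0.501]
contact_force: [-8.0, 3.3, 3.1]
gripper_width: 0.185
```

```bash
python3 - <<'E'
from h import *
f=phi(); swing(f,150,12,.128,1,N=np.array([.6003,-.1625])); save('top','t10');im=save('scene','s10'); cv2.imwrite('pics/s10c.png',cv2.resize(im[110:190,210:310],None,fx=6,fy=6,interpolation=cv2.INTER_CUBIC))
E
```

```text
t 16.53 p [ 0.5994 -0.0394  0.127 ] q [ 0.4959 -0.4998  0.5032 -0.501 ] F [-8.   3.3  3.1] T [ 0.67  1.49 -0.55] g 0.185 j [ 0.558  0.46  -0.726  1.618  0.323  1.194 -0.248]
phi 89.51 ring [ 0.5984 -0.1601] Ftan(ccw) 8.1 Frad 3.2
[[0.014, -0.005, -0.043, 0.004, -0.056, 0.001, 0], [0.021, -0.004, -0.096, 0.004, -0.112, 0.001, 0], [0.033, -0.004, -0.148, 0.004, -0.168, 0.001, 0], [0.049, -0.004, -0.198, 0.004, -0.224, 0, 0], [0.069, -0.003, -0.247, 0.004, -0.28, 0, 0], [0.094, -0.003, -0.294, 0.004, -0.336, 0, 0], [0.123, -0.003, -0.339, 0.004, -0.392, 0, 0], [0.155, -0.002, -0.381, 0.004, -0.448, 0, 0], [0.191, -0.002, -0.42, 0.004, -0.504, 0, 0], [0.231, -0.002, -0.455, 0.004, -0.56, -0.001, 0], [0.273, -0.002, -0.487, 0.004, -0.616, -0.001, 0], [0.318, -0.001, -0.515, 0.004, -0.672, -0.001, 0], [0.318, -0.001, -0.515, 0.004, -0.672, -0.001, 0]]
```

View pics/s10c.png

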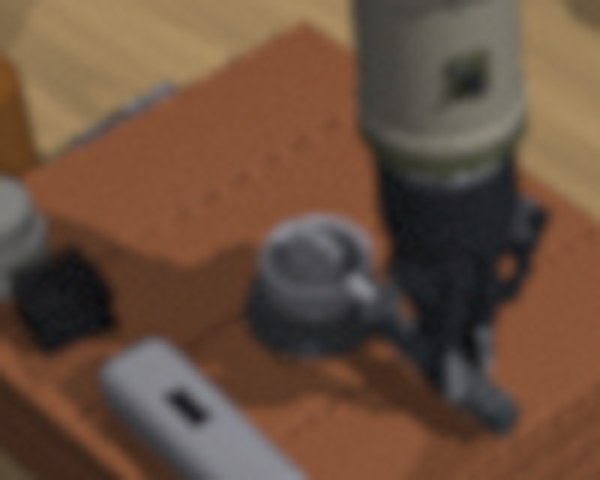

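Call:
play_rows:
  series:
    - [[0.01,0,-0.043,0,-0.056,0,0],[0.021,0,-0.096,0,-0.112,0,0],[0.033,0,-0.148,0,-0.168,0,0],[0.049,0,-0.198,0,-0.224,0,0],[0.069,0,-0.247,0,-0.28,0,0],[0.094,0,-0.294,0,-0.336,0,0],[0.123,0,-0.339,0,-0.392,0,0],[0.155,0,-0.381,0,-0.448,0,0],[0.191,0,-0.42,0,-0.504,0,0],[0.231,0,-0.455,0,-0.56,0,0],[0.273,0,-0.487,0,-0.616,0,0],[0.318,0,-0.515,0,-0.672,0,0]]

```text
t: 17.63
ee_pos: [0.4965, -0.1014, 0.1279]
ee_rot: [-0.683, 0.684, -0.182, 0.18]
contact_force: [0.2, 2.0, 1.5]
gripper_width: 0.184
```

```bash
python3 - <<'E'
from h import *
f=phi(); swing(f,210,12,.128,1,N=np.array([.6003,-.1625]))
E
```

```text
t 17.63 p [ 0.4965 -0.1014  0.1279] q [-0.6826  0.6843 -0.1825  0.18  ] F [0.2 2.  1.5] T [ 0.34 -0.2   0.17] g 0.184 j [ 0.955  0.297 -0.954  1.854  0.268  1.131  0.957]
phi 150.3 ring [ 0.6014 -0.1612] Ftan(ccw) -1.9 Frad 0.8
[[0.001, 0, -0.06, 0.002, -0.055, -0.002, 0], [0.007, 0, -0.112, 0.002, -0.111, -0.002, 0], [0.019, 0, -0.164, 0.002, -0.166, -0.002, 0], [0.034, 0, -0.214, 0.002, -0.221, -0.002, 0], [0.054, 0, -0.262, 0.002, -0.276, -0.002, 0], [0.078, 0, -0.308, 0.002, -0.332, -0.002, 0], [0.107, 0, -0.353, 0.001, -0.387, -0.002, 0], [0.138, 0, -0.394, 0.001, -0.442, -0.002, 0], [0.173, 0, -0.433, 0.001, -0.497, -0.002, 0], [0.212, 0, -0.469, 0.001, -0.553, -0.003, 0], [0.253, 0, -0.501, 0.001, -0.608, -0.003, 0], [0.297, 0, -0.529, 0.001, -0.663, -0.003, 0], [0.297, 0, -0.529, 0.001, -0.663, -0.003, 0]]
```

Call:
play_rows:
  series:
    - [[0.001,0,-0.06,0,-0.055,0,0],[0.007,0,-0.112,0,-0.111,0,0],[0.019,0,-0.164,0,-0.166,0,0],[0.034,0,-0.214,0,-0.221,0,0],[0.054,0,-0.262,0,-0.276,0,0],[0.078,0,-0.308,0,-0.332,0,0],[0.107,0,-0.353,0,-0.387,0,0],[0.138,0,-0.394,0,-0.442,0,0],[0.173,0,-0.433,0,-0.497,0,0],[0.212,0,-0.469,0,-0.553,0,0],[0.253,0,-0.501,0,-0.608,0,0],[0.297,0,-0.529,0,-0.663,0,0]]

```text
t: 18.63
ee_pos: [0.4955, -0.2222, 0.128]
ee_rot: [-0.683, 0.683, 0.182, -0.185]
contact_force: [-4.2, 3.0, 1.4]
gripper_width: 0.187
```

```bash
python3 - <<'E'
from h import *
f=phi(); swing(f,174,9,.128,0,N=np.array([.6003,-.1625]))
E
```

```text
t 18.63 p [ 0.4955 -0.2222  0.128 ] q [-0.6828  0.6829  0.182  -0.1854] F [-4.2  3.   1.4] T [0.98 0.63 0.51] g 0.187 j [ 1.208  0.44  -1.059  1.761  0.414  1.19   2.126]
phi 210.12 ring [ 0.5999 -0.1616] Ftan(ccw) -4.7 Frad 2.1
[[0.001, 0, 0.037, -0.001, 0.045, -0.003, 0], [0.005, 0, 0.08, 0, 0.089, -0.003, 0], [0.013, 0, 0.121, 0, 0.134, -0.003, 0], [0.023, 0, 0.162, 0, 0.178, -0.003, 0], [0.036, 0, 0.202, 0, 0.223, -0.003, 0], [0.052, 0, 0.241, 0, 0.268, -0.003, 0], [0.071, 0, 0.279, 0, 0.312, -0.003, 0], [0.092, 0, 0.316, 0, 0.357, -0.003, 0], [0.115, 0, 0.351, 0, 0.401, -0.003, 0]]
```

```bash
python3 - <<'E'
from h import *
swing(210.1,183,9,.128,1,N=np.array([.6003,-.1625]))
E
```

```text
[[0, 0, 0.027, -0.001, 0.034, -0.003, 0], [0.003, 0, 0.059, -0.001, 0.067, -0.003, 0], [0.007, 0, 0.09, 0, 0.101, -0.003, 0], [0.013, 0, 0.121, 0, 0.134, -0.003, 0], [0.02, 0, 0.152, 0, 0.168, -0.003, 0], [0.029, 0, 0.183, 0, 0.201, -0.003, 0], [0.04, 0, 0.212, 0, 0.234, -0.003, 0], [0.052, 0, 0.242, 0, 0.268, -0.003, 0], [0.066, 0, 0.27, 0, 0.301, -0.003, 0], [0.066, 0, 0.27, 0, 0.301, -0.003, 0]]
```

Call:
play_rows:
  series:
    - [[0,0,0.027,0,0.034,0,0],[0.003,0,0.059,0,0.067,0,0],[0.007,0,0.09,0,0.101,0,0],[0.013,0,0.121,0,0.134,0,0],[0.02,0,0.152,0,0.168,0,0],[0.029,0,0.183,0,0.201,0,0],[0.04,0,0.212,0,0.234,0,0],[0.052,0,0.242,0,0.268,0,0],[0.066,0,0.27,0,0.301,0,0],[0.066,0,0.27,0,0.301,0,0]]

```text
t: 19.47
ee_pos: [0.4792, -0.1694, 0.1281]
ee_rot: [-0.705, 0.708, 0.014, -0.018]
contact_force: [-3.0, -6.4, 0.8]
gripper_width: 0.186
```

```bash
python3 - <<'E'
from h import *
phi()
E
```

```text
t 19.47 p [ 0.4792 -0.1694  0.1281] q [-0.7054  0.7084  0.0142 -0.0179] F [-3.  -6.4  0.8] T [-1.46  0.3  -0.64] g 0.186 j [ 1.141  0.323 -1.02   1.849  0.308  1.142  1.629]
phi 182.6 ring [ 0.5998 -0.1639] Ftan(ccw) 6.3 Frad 3.3
```

Call:
play_rows:
  series:
    - [[0,0,0,0,0,0,0],[0,0,0,0,0,0,0],[0,0,0,0,0,0,0]]

```text
t: 19.72
ee_pos: [0.4789, -0.1702, 0.1282]
ee_rot: [-0.705, 0.709, 0.013, -0.017]
contact_force: [-2.1, -5.0, 1.6]
gripper_width: 0.186
```

```bash
python3 - <<'E'
from h import *
phi()
E
```

```text
t 19.72 p [ 0.4789 -0.1702  0.1282] q [-0.7048  0.709   0.0132 -0.017 ] F [-2.1 -5.   1.6] T [-1.07  0.29 -0.43] g 0.186 j [ 1.141  0.322 -1.018  1.849  0.309  1.142  1.627]
phi 182.44 ring [ 0.5995 -0.165 ] Ftan(ccw) 4.9 Frad 2.3
```

Call:
play_rows:
  series:
    - [[0,0,0.008,0,0.008,0,0],[0,0,0.016,0,0.017,0,0],[0,0,0.016,0,0.017,0,0]]

```text
t: 19.97
ee_pos: [0.4782, -0.1671, 0.1281]
ee_rot: [-0.705, 0.71, 0.002, -0.007]
contact_force: [-2.9, -5.2, 1.1]
gripper_width: 0.19
```

```bash
python3 - <<'E'
from h import *
phi()
E
```

```text
t 19.97 p [ 0.4782 -0.1671  0.1281] q [-0.7046  0.7096  0.0024 -0.0068] F [-2.9 -5.2  1.1] T [-0.93  0.61 -0.37] g 0.19 j [ 1.134  0.317 -1.015  1.853  0.305  1.141  1.594]
phi 180.75 ring [ 0.5989 -0.1656] Ftan(ccw) 5.1 Frad 3.0
```

Call:
play_rows:
  series:
    - [[0,0,-0.005,0,0,0,0],[0,0,-0.005,0,0,0,0],[0,0,-0.005,0,0,0,0]]

```text
t: 20.22
ee_pos: [0.4782, -0.1679, 0.1281]
ee_rot: [-0.705, 0.71, 0.002, -0.007]
contact_force: [-3.7, -2.2, 1.1]
gripper_width: 0.19
```

```bash
python3 - <<'E'
from h import *
phi()
E
```

```text
t 20.22 p [ 0.4782 -0.1679  0.1281] q [-0.7046  0.7096  0.0022 -0.0067] F [-3.7 -2.2  1.1] T [-0.48  0.29 -0.12] g 0.19 j [ 1.135  0.318 -1.015  1.852  0.305  1.141  1.595]
phi 180.72 ring [ 0.5988 -0.1664] Ftan(ccw) 2.1 Frad 3.7
```

Call:
play_rows:
  series:
    - [[0,0,0.01,0,0,0,0],[0,0,0.01,0,0,0,0],[0,0,0.01,0,0,0,0]]

```text
t: 20.47
ee_pos: [0.4779, -0.1665, 0.1281]
ee_rot: [-0.704, 0.71, 0.002, -0.006]
contact_force: [-2.6, -5.3, 1.2]
gripper_width: 0.189
```

```bash
python3 - <<'E'
from h import *
phi()
E
```

```text
t 20.47 p [ 0.4779 -0.1665  0.1281] q [-0.7043  0.7099  0.0017 -0.0063] F [-2.6 -5.3  1.2] T [-1.05  0.39 -0.45] g 0.189 j [ 1.133  0.316 -1.016  1.854  0.305  1.141  1.591]
phi 180.65 ring [ 0.5986 -0.1652] Ftan(ccw) 5.3 Frad 2.6
```

Call:
play_rows:
  series:
    - [[0.003,0,0.013,0,0.013,0,0],[0.003,0,0.013,0,0.013,0,0]]

```text
t: 20.63
ee_pos: [0.478, -0.1641, 0.1279]
ee_rot: [-0.704, 0.71, -0.007, 0.001]
contact_force: [-4.9, -5.0, 1.4]
gripper_width: 0.184
```

Call:
play_rows:
  series:
    - [[0.003,0,0.013,0,0.013,0,0],[0.003,0,0.013,0,0.013,0,0]]

```text
t: 20.8
ee_pos: [0.478, -0.1615, 0.1277]
ee_rot: [-0.704, 0.71, -0.015, 0.009]
contact_force: [-5.4, -3.8, 3.0]
gripper_width: 0.189
```

```bash
python3 - <<'E'
from h import *
phi()
E
```

```text
t 20.8 p [ 0.478  -0.1615  0.1277] q [-0.7038  0.7102 -0.0151  0.0087] F [-5.4 -3.8  3. ] T [-0.91  0.78 -0.27] g 0.189 j [ 1.119  0.312 -1.01   1.856  0.301  1.141  1.538]
phi 178.07 ring [ 0.5986 -0.1656] Ftan(ccw) 4.0 Frad 5.3
```

Call:
play_rows:
  series:
    - [[0,0,0.014,0,0.014,0,0],[0,0,0.014,0,0.014,0,0]]

```text
t: 20.97
ee_pos: [0.4777, -0.1586, 0.1277]
ee_rot: [-0.703, 0.71, -0.024, 0.017]
contact_force: [-4.7, -4.1, 2.6]
gripper_width: 0.185
```

Call:
play_rows:
  series:
    - [[0,0,0.014,0,0.014,0,0],[0,0,0.014,0,0.014,0,0]]

```text
t: 21.13
ee_pos: [0.4776, -0.1556, 0.1277]
ee_rot: [-0.703, 0.71, -0.032, 0.025]
contact_force: [-4.6, -4.2, 4.0]
gripper_width: 0.185
```

Call:
play_rows:
  series:
    - [[0,-0.001,0.014,0,0.014,0,0],[0,-0.001,0.014,0,0.014,0,0]]

```text
t: 21.3
ee_pos: [0.4777, -0.1527, 0.1279]
ee_rot: [-0.702, 0.71, -0.041, 0.033]
contact_force: [-4.0, -4.7, 2.0]
gripper_width: 0.187
```

Call:
play_rows:
  series:
    - [[0,-0.001,0.015,0,0.015,0,0],[0,-0.001,0.015,0,0.015,0,0]]

```text
t: 21.47
ee_pos: [0.4779, -0.1495, 0.1281]
ee_rot: [-0.702, 0.71, -0.049, 0.042]
contact_force: [-3.0, -4.2, 2.2]
gripper_width: 0.191
```

```bash
python3 - <<'E'
from h import *
phi()
E
```

```text
t 21.47 p [ 0.4779 -0.1495  0.1281] q [-0.7017  0.7096 -0.0492  0.0419] F [-3.  -4.2  2.2] T [-0.96  0.45 -0.38] g 0.191 j [ 1.092  0.299 -1.     1.864  0.289  1.139  1.427]
phi 172.61 ring [ 0.5976 -0.165 ] Ftan(ccw) 4.6 Frad 2.5
```

Call:
play_rows:
  series:
    - [[0.003,0,0.014,0,0.016,0,0],[0.003,0,0.014,0,0.016,0,0]]

```text
t: 21.63
ee_pos: [0.4785, -0.1466, 0.1279]
ee_rot: [-0.701, 0.709, -0.059, 0.051]
contact_force: [-3.5, -2.6, 1.7]
gripper_width: 0.187
```

Call:
play_rows:
  series:
    - [[0.003,0,0.012,0,0.012,0,0],[0.003,0,0.012,0,0.012,0,0]]

```text
t: 21.8
ee_pos: [0.479, -0.1442, 0.1277]
ee_rot: [-0.7, 0.709, -0.066, 0.057]
contact_force: [-5.2, -3.8, 2.8]
gripper_width: 0.184
```

Call:
play_rows:
  series:
    - [[0.001,0,0.016,0,0.017,0,0],[0.001,0,0.017,0,0.017,0,0]]

```text
t: 21.97
ee_pos: [0.4794, -0.1407, 0.1276]
ee_rot: [-0.699, 0.708, -0.076, 0.066]
contact_force: [-4.6, -4.8, 3.2]
gripper_width: 0.183
```

```bash
python3 - <<'E'
from h import *
phi()
E
```

```text
t 21.97 p [ 0.4794 -0.1407  0.1276] q [-0.6991  0.7079 -0.0755  0.0664] F [-4.6 -4.8  3.2] T [-0.89  0.69 -0.41] g 0.183 j [ 1.066  0.296 -0.991  1.865  0.285  1.14   1.339]
phi 168.47 ring [ 0.5977 -0.1648] Ftan(ccw) 5.6 Frad 3.6
```

Call:
play_rows:
  series:
    - [[0.002,-0.001,0.016,0,0.017,0,0],[0.002,-0.001,0.016,0,0.017,0,0]]

```text
t: 22.13
ee_pos: [0.4801, -0.1374, 0.1277]
ee_rot: [-0.698, 0.707, -0.085, 0.076]
contact_force: [-4.6, -4.2, 3.5]
gripper_width: 0.189
```

Call:
play_rows:
  series:
    - [[0.001,-0.001,0.016,0,0.017,0,0],[0.001,-0.001,0.016,0,0.017,0,0]]

```text
t: 22.3
ee_pos: [0.4808, -0.1341, 0.1279]
ee_rot: [-0.697, 0.706, -0.095, 0.085]
contact_force: [-4.3, -3.3, 2.7]
gripper_width: 0.188
```

Call:
play_rows:
  series:
    - [[0.001,0,0.016,0,0.017,0,0],[0.001,0,0.016,0,0.017,0,0]]

```text
t: 22.47
ee_pos: [0.4817, -0.1308, 0.1278]
ee_rot: [-0.695, 0.705, -0.105, 0.094]
contact_force: [-4.0, -4.2, 3.2]
gripper_width: 0.19
```

Call:
play_rows:
  series:
    - [[0.001,0,0.016,0,0.017,0,0],[0.001,0,0.016,0,0.017,0,0]]

```text
t: 22.63
ee_pos: [0.4826, -0.1276, 0.1278]
ee_rot: [-0.694, 0.704, -0.114, 0.104]
contact_force: [-4.0, -3.6, 2.5]
gripper_width: 0.187
```

Call:
play_rows:
  series:
    - [[0.001,0,0.016,0,0.017,0,0],[0.001,0,0.016,0,0.017,0,0]]

```text
t: 22.8
ee_pos: [0.4836, -0.1245, 0.1277]
ee_rot: [-0.692, 0.702, -0.123, 0.113]
contact_force: [-4.6, -4.1, 3.8]
gripper_width: 0.187
```

```bash
python3 - <<'E'
from h import *
phi()
E
```

```text
t 22.8 p [ 0.4836 -0.1245  0.1277] q [-0.692   0.7023 -0.1233  0.113 ] F [-4.6 -4.1  3.8] T [-0.89  0.6  -0.38] g 0.187 j [ 1.017  0.292 -0.974  1.864  0.28   1.142  1.175]
phi 160.76 ring [ 0.5976 -0.1642] Ftan(ccw) 5.4 Frad 3.0
```

Call:
play_rows:
  series:
    - [[0.002,0,0.016,0,0.017,0,0],[0.002,0,0.016,0,0.017,0,0]]

```text
t: 22.97
ee_pos: [0.4848, -0.1214, 0.1276]
ee_rot: [-0.69, 0.701, -0.133, 0.122]
contact_force: [-5.0, -4.4, 3.3]
gripper_width: 0.191
```

Call:
play_rows:
  series:
    - [[0.001,-0.001,0.016,0,0.017,0,0],[0.001,-0.001,0.016,0,0.017,0,0]]

```text
t: 23.13
ee_pos: [0.4858, -0.1183, 0.1277]
ee_rot: [-0.688, 0.699, -0.142, 0.131]
contact_force: [-5.3, -4.0, 2.6]
gripper_width: 0.186
```

Call:
play_rows:
  series:
    - [[0.001,0,0.016,0,0.017,0,0],[0.001,0,0.016,0,0.017,0,0]]

```text
t: 23.3
ee_pos: [0.487, -0.1152, 0.1276]
ee_rot: [-0.686, 0.697, -0.152, 0.14]
contact_force: [-4.4, -4.6, 2.8]
gripper_width: 0.184
```

Call:
play_rows:
  series:
    - [[0.001,0,0.016,0,0.017,0,0],[0.001,0,0.016,0,0.017,0,0]]

```text
t: 23.47
ee_pos: [0.4882, -0.1122, 0.1275]
ee_rot: [-0.684, 0.696, -0.161, 0.149]
contact_force: [-5.1, -3.6, 2.5]
gripper_width: 0.191
```

Call:
play_rows:
  series:
    - [[0.001,-0.001,0.016,0,0.017,0,0],[0.001,-0.001,0.016,0,0.017,0,0]]

```text
t: 23.63
ee_pos: [0.4895, -0.1091, 0.1276]
ee_rot: [-0.682, 0.694, -0.17, 0.158]
contact_force: [-5.9, -2.1, 3.4]
gripper_width: 0.185
```

Call:
play_rows:
  series:
    - [[0.001,-0.001,0.016,0,0.017,0,0],[0.001,-0.001,0.016,0,0.017,0,0]]

```text
t: 23.8
ee_pos: [0.4908, -0.1061, 0.1277]
ee_rot: [-0.679, 0.692, -0.179, 0.167]
contact_force: [-5.7, -3.4, 3.3]
gripper_width: 0.19
```

```bash
python3 - <<'E'
from h import *
phi()
E
```

```text
t 23.8 p [ 0.4908 -0.1061  0.1277] q [-0.6794  0.6917 -0.1794  0.1668] F [-5.7 -3.4  3.3] T [-0.78  0.77 -0.4 ] g 0.19 j [ 0.954  0.298 -0.952  1.853  0.279  1.149  0.978]
phi 151.65 ring [ 0.5971 -0.1634] Ftan(ccw) 5.7 Frad 3.4
```

```bash
python3 - <<'E'
from h import *
f=phi(); swing(f,f-1.5,1,.128,0,N=np.array([.598,-.1635])); print(rot(ctrl.observe()['ee_rot']).as_matrix().round(3))
E
```

```text
t 23.8 p [ 0.4908 -0.1061  0.1277] q [-0.6794  0.6917 -0.1794  0.1668] F [-5.7 -3.4  3.3] T [-0.78  0.77 -0.4 ] g 0.19 j [ 0.954  0.298 -0.952  1.853  0.279  1.149  0.978]
phi 151.65 ring [ 0.5971 -0.1634] Ftan(ccw) 5.7 Frad 3.4
[[0.005, -0.002, 0.017, 0.014, 0.017, -0.008, 0]]
[[ 0.88  -0.022  0.474]
 [-0.475 -0.012  0.88 ]
 [-0.013 -1.    -0.021]]
```

Call:
play_rows:
  series:
    - [[0.001,-0.001,0.016,0,0.017,0,0],[0.001,-0.001,0.016,0,0.017,0,0]]

```text
t: 23.97
ee_pos: [0.4923, -0.1031, 0.1277]
ee_rot: [-0.677, 0.689, -0.189, 0.176]
contact_force: [-5.0, -4.8, 3.5]
gripper_width: 0.189
```

Call:
play_rows:
  series:
    - [[0.002,-0.001,0.016,0.003,0.017,-0.002,0],[0.002,-0.001,0.016,0.003,0.017,-0.002,0]]

```text
t: 24.13
ee_pos: [0.4939, -0.1003, 0.1277]
ee_rot: [-0.676, 0.686, -0.196, 0.186]
contact_force: [-4.0, -3.3, 1.9]
gripper_width: 0.188
```

Call:
play_rows:
  series:
    - [[0.002,0,0.016,0.003,0.017,-0.002,0],[0.002,0,0.016,0.003,0.017,-0.002,0]]

```text
t: 24.3
ee_pos: [0.4956, -0.0976, 0.1275]
ee_rot: [-0.674, 0.682, -0.204, 0.196]
contact_force: [-4.8, -3.0, 3.0]
gripper_width: 0.188
```

Call:
play_rows:
  series:
    - [[0.002,0,0.016,0.002,0.017,-0.002,0],[0.002,0,0.016,0.002,0.017,-0.002,0]]

```text
t: 24.47
ee_pos: [0.4973, -0.0949, 0.1273]
ee_rot: [-0.672, 0.679, -0.212, 0.206]
contact_force: [-4.5, -2.7, 3.1]
gripper_width: 0.186
```

Call:
play_rows:
  series:
    - [[0.001,-0.001,0.016,0.001,0.017,-0.001,0],[0.001,-0.001,0.016,0.001,0.017,-0.001,0]]

```text
t: 24.63
ee_pos: [0.4991, -0.0922, 0.1273]
ee_rot: [-0.67, 0.676, -0.22, 0.216]
contact_force: [-4.8, -3.4, 3.1]
gripper_width: 0.19
```

```bash
python3 - <<'E'
from h import *
phi()
E
```

```text
t 24.63 p [ 0.4991 -0.0922  0.1273] q [-0.6699  0.6756 -0.2198  0.2158] F [-4.8 -3.4  3.1] T [-0.8   0.72 -0.45] g 0.19 j [ 0.917  0.297 -0.936  1.851  0.27   1.134  0.828]
phi 144.12 ring [ 0.5969 -0.1629] Ftan(ccw) 5.6 Frad 1.9
```

Call:
play_rows:
  series:
    - [[0.002,-0.001,0.015,0.001,0.016,-0.001,0],[0.002,-0.001,0.015,0.001,0.016,-0.001,0]]

```text
t: 24.8
ee_pos: [0.5009, -0.0898, 0.1274]
ee_rot: [-0.668, 0.673, -0.227, 0.224]
contact_force: [-4.5, -3.4, 1.5]
gripper_width: 0.191
```

Call:
play_rows:
  series:
    - [[0.002,-0.001,0.015,0,0.016,0,0],[0.002,-0.001,0.015,0,0.016,0,0]]

```text
t: 24.97
ee_pos: [0.5028, -0.0875, 0.1274]
ee_rot: [-0.665, 0.67, -0.236, 0.232]
contact_force: [-5.4, -3.3, 0.7]
gripper_width: 0.189
```

Call:
play_rows:
  series:
    - [[0.002,0,0.015,0,0.016,0,0],[0.002,0,0.015,0,0.016,0,0]]

```text
t: 25.13
ee_pos: [0.5047, -0.0852, 0.1272]
ee_rot: [-0.662, 0.667, -0.244, 0.24]
contact_force: [-5.2, -2.8, 2.5]
gripper_width: 0.188
```

Call:
play_rows:
  series:
    - [[0.002,0,0.015,0,0.016,0,0],[0.002,0,0.015,0,0.016,0,0]]

```text
t: 25.3
ee_pos: [0.5067, -0.083, 0.1271]
ee_rot: [-0.659, 0.664, -0.252, 0.248]
contact_force: [-6.0, -2.2, 3.0]
gripper_width: 0.19
```

Call:
play_rows:
  series:
    - [[0.002,-0.001,0.015,0,0.016,0,0],[0.002,-0.001,0.015,0,0.016,0,0]]

```text
t: 25.47
ee_pos: [0.5087, -0.0807, 0.1271]
ee_rot: [-0.656, 0.661, -0.26, 0.255]
contact_force: [-5.0, -2.2, 1.9]
gripper_width: 0.182
```

```bash
python3 - <<'E'
from h import *
phi()
i=ctrl.camera_info('top'); im=save('top','t11'); cv2.imwrite('pics/t11c.png',cv2.resize(im[150:230,350:450],None,fx=6,fy=6,interpolation=cv2.INTER_CUBIC))
E
```

```text
t 25.47 p [ 0.5087 -0.0807  0.1271] q [-0.6557  0.6612 -0.2603  0.2551] F [-5.  -2.2  1.9] T [-0.72  1.   -0.47] g 0.182 j [ 0.867  0.313 -0.915  1.832  0.277  1.14   0.68 ]
phi 137.26 ring [ 0.5973 -0.1626] Ftan(ccw) 5.0 Frad 2.2
```

View pics/t11c.png

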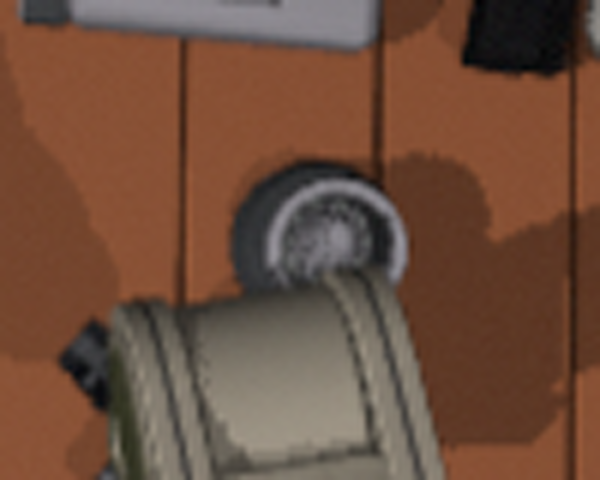

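Call:
play_rows:
  series:
    - [[0.002,-0.001,0.015,0,0.016,0,0],[0.002,-0.001,0.015,0,0.016,0,0]]

```text
t: 25.68
ee_pos: [0.5105, -0.0787, 0.1271]
ee_rot: [-0.653, 0.658, -0.268, 0.262]
contact_force: [-7.0, -2.4, 2.7]
gripper_width: 0.189
```

Call:
play_rows:
  series:
    - [[0.001,-0.001,0.014,0,0.016,0,0],[0.001,-0.001,0.014,0,0.016,0,0]]

```text
t: 25.85
ee_pos: [0.5123, -0.0765, 0.1272]
ee_rot: [-0.649, 0.655, -0.276, 0.27]
contact_force: [-5.5, -2.1, 2.9]
gripper_width: 0.189
```

Call:
play_rows:
  series:
    - [[0.001,0,0.015,0,0.016,0,0],[0.001,0,0.015,0,0.016,0,0]]

```text
t: 26.02
ee_pos: [0.5144, -0.0743, 0.1271]
ee_rot: [-0.646, 0.652, -0.284, 0.277]
contact_force: [-5.6, -2.4, 2.7]
gripper_width: 0.194
```

Call:
play_rows:
  series:
    - [[0.001,0,0.015,0.001,0.016,0,0],[0.001,0,0.015,0.001,0.016,0,0]]

```text
t: 26.18
ee_pos: [0.5165, -0.0722, 0.127]
ee_rot: [-0.643, 0.648, -0.292, 0.285]
contact_force: [-6.4, -2.3, 3.5]
gripper_width: 0.185
```

Call:
play_rows:
  series:
    - [[0.001,-0.001,0.015,0.001,0.016,0,0],[0.001,-0.001,0.015,0.001,0.016,0,0]]

```text
t: 26.35
ee_pos: [0.5186, -0.0701, 0.1271]
ee_rot: [-0.64, 0.644, -0.299, 0.293]
contact_force: [-5.5, -1.8, 3.3]
gripper_width: 0.182
```

```bash
python3 - <<'E'
from h import *
phi()
E
```

```text
t 26.35 p [ 0.5186 -0.0701  0.1271] q [-0.6401  0.6442 -0.2994  0.2926] F [-5.5 -1.8  3.3] T [-0.71  1.02 -0.54] g 0.182 j [ 0.82   0.33  -0.893  1.81   0.281  1.147  0.539]
phi 130.51 ring [ 0.597  -0.1619] Ftan(ccw) 5.3 Frad 2.2
```

Call:
play_rows:
  series:
    - [[0.001,-0.001,0.015,0.001,0.016,0,0],[0.001,-0.001,0.015,0.001,0.016,0,0]]

```text
t: 26.52
ee_pos: [0.5208, -0.0681, 0.1272]
ee_rot: [-0.637, 0.64, -0.307, 0.3]
contact_force: [-6.3, -1.7, 1.6]
gripper_width: 0.186
```

Call:
play_rows:
  series:
    - [[0.001,0,0.015,0.001,0.016,0,0],[0.001,0,0.015,0.001,0.016,0,0]]

```text
t: 26.68
ee_pos: [0.523, -0.0662, 0.1271]
ee_rot: [-0.634, 0.636, -0.315, 0.308]
contact_force: [-6.1, -2.0, 2.2]
gripper_width: 0.188
```

Call:
play_rows:
  series:
    - [[0.001,0,0.015,0.001,0.016,0,0],[0.001,0,0.015,0.001,0.016,0,0]]

```text
t: 26.85
ee_pos: [0.5252, -0.0643, 0.1271]
ee_rot: [-0.63, 0.632, -0.322, 0.315]
contact_force: [-5.9, -2.1, 3.0]
gripper_width: 0.188
```

Call:
play_rows:
  series:
    - [[0.001,0,0.015,0.001,0.016,0,0],[0.001,0,0.015,0.001,0.016,0,0]]

```text
t: 27.02
ee_pos: [0.5276, -0.0625, 0.127]
ee_rot: [-0.627, 0.628, -0.33, 0.323]
contact_force: [-5.1, -2.6, 3.1]
gripper_width: 0.186
```

Call:
play_rows:
  series:
    - [[0.001,0,0.015,0.001,0.016,0,0],[0.001,0,0.015,0.001,0.016,0,0]]

```text
t: 27.18
ee_pos: [0.53, -0.0608, 0.127]
ee_rot: [0.624, -0.623, 0.337, -0.33]
contact_force: [-6.1, -1.2, 2.6]
gripper_width: 0.187
```

```bash
python3 - <<'E'
from h import *
phi()
E
```

```text
t 27.18 p [ 0.53   -0.0608  0.127 ] q [ 0.6236 -0.6232  0.3368 -0.3305] F [-6.1 -1.2  2.6] T [-0.73  0.97 -0.54] g 0.187 j [ 0.777  0.347 -0.871  1.788  0.283  1.148  0.403]
phi 123.69 ring [ 0.597  -0.1613] Ftan(ccw) 5.7 Frad 2.4
```

Call:
play_rows:
  series:
    - [[0.002,0,0.015,0,0.016,0,0],[0.002,0,0.015,0,0.016,0,0]]

```text
t: 27.35
ee_pos: [0.5326, -0.0593, 0.127]
ee_rot: [0.62, -0.619, 0.344, -0.338]
contact_force: [-6.7, -2.2, 4.3]
gripper_width: 0.184
```

Call:
play_rows:
  series:
    - [[0.002,-0.001,0.015,0,0.016,0,0],[0.002,-0.001,0.015,0,0.016,0,0]]

```text
t: 27.52
ee_pos: [0.5352, -0.0577, 0.1272]
ee_rot: [0.615, -0.615, 0.352, -0.345]
contact_force: [-6.5, -1.8, 2.9]
gripper_width: 0.188
```

Call:
play_rows:
  series:
    - [[0.002,-0.001,0.015,0,0.016,0,0],[0.002,-0.001,0.015,0,0.016,0,0]]

```text
t: 27.68
ee_pos: [0.5377, -0.0562, 0.1273]
ee_rot: [-0.611, 0.611, -0.36, 0.352]
contact_force: [-6.7, -1.7, 3.3]
gripper_width: 0.183
```

Call:
play_rows:
  series:
    - [[0.002,0,0.015,0,0.016,0,0],[0.002,0,0.015,0,0.016,0,0]]

```text
t: 27.85
ee_pos: [0.5402, -0.0548, 0.1272]
ee_rot: [-0.607, 0.607, -0.367, 0.359]
contact_force: [-6.0, -1.8, 2.3]
gripper_width: 0.19
```

Call:
play_rows:
  series:
    - [[0.001,0,0.014,0,0.016,0,0],[0.001,0,0.014,0,0.016,0,0]]

```text
t: 28.02
ee_pos: [0.5427, -0.0534, 0.1272]
ee_rot: [-0.602, 0.603, -0.374, 0.366]
contact_force: [-6.9, -1.9, 3.4]
gripper_width: 0.185
```

```bash
python3 - <<'E'
from h import *
phi()
E
```

```text
t 28.02 p [ 0.5427 -0.0534  0.1272] q [-0.6025  0.6027 -0.3744  0.3655] F [-6.9 -1.9  3.4] T [-0.71  0.94 -0.59] g 0.185 j [ 0.729  0.37  -0.844  1.756  0.292  1.16   0.267]
phi 116.9 ring [ 0.5973 -0.1611] Ftan(ccw) 7.0 Frad 1.4
```

Call:
play_rows:
  series:
    - [[0.002,0,0.014,0,0.016,0,0],[0.002,0,0.014,0,0.016,0,0]]

```text
t: 28.18
ee_pos: [0.5452, -0.0522, 0.1272]
ee_rot: [-0.598, 0.598, -0.382, 0.372]
contact_force: [-5.8, -2.3, 3.9]
gripper_width: 0.186
```

Call:
play_rows:
  series:
    - [[0.002,-0.001,0.014,0.001,0.016,0,0],[0.002,-0.001,0.014,0.001,0.016,0,0]]

```text
t: 28.35
ee_pos: [0.5478, -0.051, 0.1274]
ee_rot: [0.594, -0.593, 0.389, -0.379]
contact_force: [-6.3, -1.2, 3.7]
gripper_width: 0.189
```

Call:
play_rows:
  series:
    - [[0.002,-0.001,0.014,0.001,0.016,0,0],[0.002,-0.001,0.014,0.001,0.016,0,0]]

```text
t: 28.52
ee_pos: [0.5503, -0.0497, 0.1275]
ee_rot: [0.59, -0.588, 0.396, -0.386]
contact_force: [-5.5, -1.0, 2.5]
gripper_width: 0.184
```

Call:
play_rows:
  series:
    - [[0.002,0,0.014,0.001,0.016,0,0],[0.002,0,0.014,0.001,0.016,0,0]]

```text
t: 28.68
ee_pos: [0.5529, -0.0485, 0.1275]
ee_rot: [0.586, -0.583, 0.402, -0.393]
contact_force: [-5.4, -0.9, 3.3]
gripper_width: 0.189
```

Call:
play_rows:
  series:
    - [[0.002,0,0.014,0.001,0.016,0,0],[0.002,0,0.014,0.001,0.016,0,0]]

```text
t: 28.85
ee_pos: [0.5555, -0.0474, 0.1274]
ee_rot: [0.582, -0.578, 0.409, -0.4]
contact_force: [-6.1, -0.7, 3.2]
gripper_width: 0.189
```

```bash
python3 - <<'E'
from h import *
phi()
E
```

```text
t 28.85 p [ 0.5555 -0.0474  0.1274] q [ 0.5817 -0.578   0.4091 -0.4001] F [-6.1 -0.7  3.2] T [-0.45  1.03 -0.45] g 0.189 j [ 0.69   0.389 -0.82   1.728  0.294  1.164  0.141]
phi 110.19 ring [ 0.5971 -0.1607] Ftan(ccw) 6.0 Frad 1.4
```

Call:
play_rows:
  series:
    - [[0.002,0,0.014,0,0.016,0,0],[0.002,0,0.014,0,0.016,0,0]]

```text
t: 29.02
ee_pos: [0.5579, -0.0463, 0.1273]
ee_rot: [0.577, -0.573, 0.416, -0.406]
contact_force: [-7.4, -0.2, 3.6]
gripper_width: 0.186
```

Call:
play_rows:
  series:
    - [[0.002,-0.001,0.014,0,0.016,0,0],[0.002,-0.001,0.014,0,0.016,0,0]]

```text
t: 29.18
ee_pos: [0.5602, -0.0453, 0.1274]
ee_rot: [0.572, -0.569, 0.423, -0.413]
contact_force: [-6.8, -0.6, 3.1]
gripper_width: 0.189
```

Call:
play_rows:
  series:
    - [[0.002,-0.001,0.014,0,0.016,0,0],[0.002,-0.001,0.014,0,0.016,0,0]]

```text
t: 29.35
ee_pos: [0.5626, -0.0444, 0.1274]
ee_rot: [0.567, -0.564, 0.43, -0.419]
contact_force: [-7.1, -0.2, 3.1]
gripper_width: 0.19
```

Call:
play_rows:
  series:
    - [[0.002,0,0.013,0,0.015,0,0],[0.002,0,0.013,0,0.015,0,0]]

```text
t: 29.52
ee_pos: [0.5647, -0.0436, 0.1272]
ee_rot: [0.562, -0.56, 0.437, -0.424]
contact_force: [-6.6, 0.1, 3.5]
gripper_width: 0.184
```

Call:
play_rows:
  series:
    - [[0.002,0,0.013,0.001,0.015,0,0],[0.002,0,0.013,0.001,0.015,0,0]]

```text
t: 29.68
ee_pos: [0.5665, -0.043, 0.1268]
ee_rot: [0.558, -0.555, 0.443, -0.43]
contact_force: [-8.5, -1.4, 2.6]
gripper_width: 0.184
```

```bash
python3 - <<'E'
from h import *
phi()
E
```

```text
t 29.68 p [ 0.5665 -0.043   0.1268] q [ 0.5577 -0.5551  0.4428 -0.4299] F [-8.5 -1.4  2.6] T [-0.58  1.52 -0.31] g 0.184 j [ 0.651  0.411 -0.793  1.697  0.297  1.175  0.022]
phi 103.79 ring [ 0.5953 -0.1602] Ftan(ccw) 8.6 Frad 0.7
```

Call:
play_rows:
  series:
    - [[0.002,0,0.007,0,0.008,0,0],[0.002,0,0.007,0,0.008,0,0]]

```text
t: 29.85
ee_pos: [0.567, -0.0428, 0.1265]
ee_rot: [0.555, -0.553, 0.446, -0.432]
contact_force: [-8.4, -1.7, 3.8]
gripper_width: 0.188
```

```bash
python3 - <<'E'
from h import *
phi()
E
```

```text
t 29.85 p [ 0.567  -0.0428  0.1265] q [ 0.5551 -0.5534  0.4461 -0.432 ] F [-8.4 -1.7  3.8] T [-0.65  1.52 -0.18] g 0.188 j [ 0.648  0.414 -0.791  1.694  0.297  1.177  0.012]
phi 103.23 ring [ 0.5946 -0.1603] Ftan(ccw) 8.5 Frad 0.2
```

Call:
play_rows:
  series:
    - [[0,-0.002,0.012,0.002,0.006,-0.002,0],[0,-0.002,0.012,0.002,0.006,-0.002,0],[0,-0.002,0.012,0.002,0.006,-0.002,0]]

```text
t: 30.1
ee_pos: [0.5681, -0.0423, 0.1264]
ee_rot: [0.553, -0.552, 0.447, -0.435]
contact_force: [-9.7, -2.2, 3.8]
gripper_width: 0.191
```

```bash
python3 - <<'E'
from h import *
phi()
im=save('scene','s12'); cv2.imwrite('pics/s12c.png',cv2.resize(im[110:190,210:310],None,fx=6,fy=6,interpolation=cv2.INTER_CUBIC))
E
```

```text
t 30.1 p [ 0.5681 -0.0423  0.1264] q [ 0.5532 -0.5525  0.4471 -0.4346] F [-9.7 -2.2  3.8] T [-0.65  1.66 -0.32] g 0.191 j [ 0.643  0.415 -0.789  1.693  0.3    1.177  0.002]
phi 102.86 ring [ 0.595 -0.16 ] Ftan(ccw) 9.9 Frad 0.0
```

View pics/s12c.png

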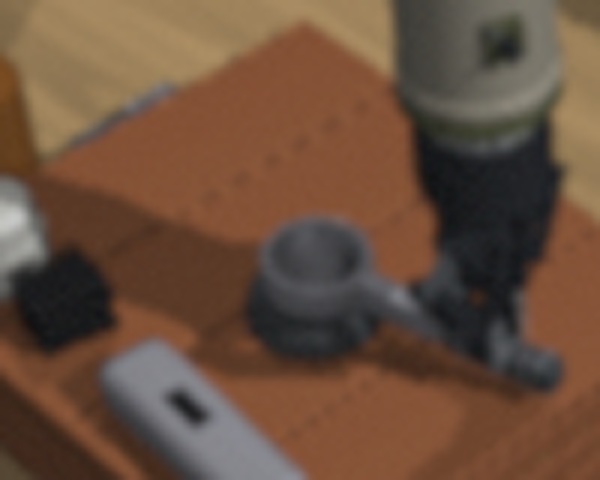

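Call:
play_rows:
  series:
    - [[0,-0.002,0.01,0.001,0.006,-0.001,0],[0,-0.002,0.018,0.002,0.012,-0.002,0],[0,-0.002,0.018,0.002,0.012,-0.002,0]]

```text
t: 30.4
ee_pos: [0.5701, -0.0416, 0.1262]
ee_rot: [-0.549, 0.55, -0.451, 0.44]
contact_force: [-10.8, -1.9, 3.9]
gripper_width: 0.19
```

```bash
python3 - <<'E'
from h import *
phi()
E
```

```text
t 30.4 p [ 0.5701 -0.0416  0.1262] q [-0.5489  0.5495 -0.4509  0.4398] F [-10.8  -1.9   3.9] T [-0.72  1.95 -0.28] g 0.19 j [ 0.635  0.417 -0.784  1.689  0.304  1.178 -0.019]
phi 101.92 ring [ 0.5951 -0.1597] Ftan(ccw) 11.0 Frad 0.4
```

```bash
python3 - <<'E'
from h import *
f=phi(); swing(f,146,10,.128,1,N=np.array([.6,-.1625]))
E
```

```text
t 30.4 p [ 0.5701 -0.0416  0.1262] q [-0.5489  0.5495 -0.4509  0.4398] F [-10.8  -1.9   3.9] T [-0.72  1.95 -0.28] g 0.19 j [ 0.635  0.417 -0.784  1.689  0.304  1.178 -0.019]
phi 101.92 ring [ 0.5951 -0.1597] Ftan(ccw) 11.0 Frad 0.4
[[0.02, -0.009, -0.025, 0.006, -0.049, -0.008, 0], [0.026, -0.009, -0.071, 0.006, -0.098, -0.008, 0], [0.035, -0.008, -0.117, 0.006, -0.147, -0.008, 0], [0.047, -0.008, -0.162, 0.006, -0.196, -0.008, 0], [0.063, -0.008, -0.205, 0.005, -0.245, -0.009, 0], [0.082, -0.007, -0.248, 0.005, -0.294, -0.009, 0], [0.104, -0.007, -0.288, 0.005, -0.343, -0.009, 0], [0.129, -0.007, -0.327, 0.004, -0.392, -0.009, 0], [0.158, -0.007, -0.364, 0.004, -0.441, -0.009, 0], [0.189, -0.007, -0.399, 0.004, -0.49, -0.01, 0], [0.189, -0.007, -0.399, 0.004, -0.49, -0.01, 0]]
```

Call:
play_rows:
  series:
    - [[0.01,-0.006,-0.025,0.006,-0.049,-0.008,0],[0.02,-0.006,-0.071,0.006,-0.098,-0.008,0],[0.031,-0.006,-0.117,0.006,-0.147,-0.008,0],[0.045,-0.006,-0.162,0.006,-0.196,-0.008,0],[0.061,-0.006,-0.205,0.005,-0.245,-0.009,0],[0.08,-0.006,-0.248,0.005,-0.294,-0.009,0],[0.102,-0.006,-0.288,0.005,-0.343,-0.009,0],[0.127,-0.006,-0.327,0.004,-0.392,-0.009,0],[0.156,-0.006,-0.364,0.004,-0.441,-0.009,0],[0.187,-0.006,-0.399,0.004,-0.49,-0.009,0],[0.187,-0.006,-0.399,0.004,-0.49,-0.009,0]]

```text
t: 31.32
ee_pos: [0.4992, -0.0952, 0.1275]
ee_rot: [0.677, -0.676, 0.205, -0.205]
contact_force: [-0.4, 0.9, -1.6]
gripper_width: 0.187
```

```bash
python3 - <<'E'
from h import *
f=phi(); swing(f,142.5,2,.128,1,N=np.array([.6,-.1625]))
E
```

```text
t 31.32 p [ 0.4992 -0.0952  0.1275] q [ 0.6775 -0.6762  0.2048 -0.2046] F [-0.4  0.9 -1.6] T [0.42 0.1  0.11] g 0.187 j [ 0.937  0.295 -0.945  1.854  0.262  1.125  0.881]
phi 146.34 ring [ 0.5997 -0.1621] Ftan(ccw) -0.5 Frad 0.8
[[0.003, -0.003, 0.019, -0.001, 0.021, -0.001, 0], [0.004, -0.003, 0.04, -0.001, 0.043, -0.001, 0], [0.004, -0.003, 0.04, -0.001, 0.043, -0.001, 0]]
```

Call:
play_rows:
  series:
    - [[0.001,0,0.019,0,0.021,0,0],[0.002,0,0.04,0,0.043,0,0],[0.002,0,0.04,0,0.043,0,0]]

```text
t: 31.57
ee_pos: [0.5048, -0.0872, 0.1275]
ee_rot: [0.671, -0.668, 0.228, -0.228]
contact_force: [-0.8, 1.1, -2.9]
gripper_width: 0.189
```

Call:
play_rows:
  series:
    - [[0.001,0,0.013,0,0.014,0,0],[0.001,0,0.013,0,0.014,0,0]]

```text
t: 31.73
ee_pos: [0.507, -0.084, 0.1275]
ee_rot: [0.669, -0.665, 0.235, -0.235]
contact_force: [-0.3, 2.2, -1.5]
gripper_width: 0.187
```

```bash
python3 - <<'E'
from h import *
f=phi()
E
```

```text
t 31.73 p [ 0.507  -0.084   0.1275] q [ 0.6686 -0.6654  0.2346 -0.235 ] F [-0.3  2.2 -1.5] T [0.33 0.13 0.11] g 0.187 j [ 0.898  0.305 -0.931  1.842  0.266  1.126  0.767]
phi 141.22 ring [ 0.6011 -0.1596] Ftan(ccw) -1.6 Frad 1.6
```

Call:
play_rows:
  series:
    - [[0.006,0,0.008,0,0.016,0,0],[0.006,0,0.008,0,0.016,0,0]]

```text
t: 31.9
ee_pos: [0.5093, -0.0828, 0.1275]
ee_rot: [0.666, -0.662, 0.243, -0.243]
contact_force: [0.1, 0.5, -2.5]
gripper_width: 0.188
```

Call:
play_rows:
  series:
    - [[0.002,0,0.012,0,0.014,0,0],[0.002,0,0.012,0,0.014,0,0]]

```text
t: 32.07
ee_pos: [0.5114, -0.0807, 0.1276]
ee_rot: [0.664, -0.659, 0.249, -0.25]
contact_force: [-0.9, 1.2, -3.3]
gripper_width: 0.187
```

```bash
python3 - <<'E'
from h import *
f=phi()
E
```

```text
t 32.07 p [ 0.5114 -0.0807  0.1276] q [ 0.6636 -0.6594  0.2495 -0.2501] F [-0.9  1.2 -3.3] T [0.26 0.15 0.05] g 0.187 j [ 0.88   0.312 -0.923  1.834  0.268  1.127  0.714]
phi 138.62 ring [ 0.602  -0.1604] Ftan(ccw) -0.3 Frad 1.5
```

Call:
play_rows:
  series:
    - [[0.002,0,0.012,0,0.014,0,0],[0.002,0,0.012,0,0.014,0,0]]

```text
t: 32.23
ee_pos: [0.5134, -0.0788, 0.1276]
ee_rot: [0.661, -0.657, 0.256, -0.257]
contact_force: [-1.0, 0.3, -1.9]
gripper_width: 0.191
```

Call:
play_rows:
  series:
    - [[0.002,0,0.012,0,0.014,0,0],[0.002,0,0.012,0,0.014,0,0]]

```text
t: 32.4
ee_pos: [0.5154, -0.0771, 0.1276]
ee_rot: [0.658, -0.654, 0.263, -0.264]
contact_force: [-0.7, 1.6, -2.4]
gripper_width: 0.192
```

```bash
python3 - <<'E'
from h import *
f=phi()
E
```

```text
t 32.4 p [ 0.5154 -0.0771  0.1276] q [ 0.6584 -0.6538  0.2633 -0.264 ] F [-0.7  1.6 -2.4] T [0.33 0.13 0.11] g 0.192 j [ 0.863  0.318 -0.914  1.826  0.271  1.129  0.663]
phi 136.21 ring [ 0.6026 -0.1606] Ftan(ccw) -0.7 Frad 1.6
```

Call:
play_rows:
  series:
    - [[-0.002,0,0.01,0,0.014,0,0],[-0.002,0,0.01,0,0.014,0,0]]

```text
t: 32.57
ee_pos: [0.5166, -0.0751, 0.1277]
ee_rot: [0.655, -0.651, 0.271, -0.271]
contact_force: [0.1, 1.8, -2.3]
gripper_width: 0.188
```

Call:
play_rows:
  series:
    - [[0,0,0.012,0,0.014,0,0],[0,0,0.012,0,0.014,0,0]]

```text
t: 32.73
ee_pos: [0.5184, -0.0732, 0.1277]
ee_rot: [0.652, -0.648, 0.278, -0.279]
contact_force: [-0.6, 1.3, -3.1]
gripper_width: 0.186
```

```bash
python3 - <<'E'
from h import *
f=phi()
E
```

```text
t 32.73 p [ 0.5184 -0.0732  0.1277] q [ 0.6525 -0.6476  0.2779 -0.2786] F [-0.6  1.3 -3.1] T [0.26 0.17 0.07] g 0.186 j [ 0.846  0.321 -0.907  1.82   0.272  1.13   0.61 ]
phi 133.66 ring [ 0.6017 -0.1605] Ftan(ccw) -0.5 Frad 1.3
```

```bash
python3 - <<'E'
from h import *
f=phi(); swing(f,168,7,.127,1,N=np.array([.6,-.1625]))
E
```

```text
t 32.73 p [ 0.5184 -0.0732  0.1277] q [ 0.6525 -0.6476  0.2779 -0.2786] F [-0.6  1.3 -3.1] T [0.26 0.17 0.07] g 0.186 j [ 0.846  0.321 -0.907  1.82   0.272  1.13   0.61 ]
phi 133.66 ring [ 0.6017 -0.1605] Ftan(ccw) -0.5 Frad 1.3
[[0.004, 0.003, -0.065, -0.004, -0.055, -0.001, 0], [0.01, 0.003, -0.116, -0.004, -0.109, -0.001, 0], [0.021, 0.002, -0.166, -0.004, -0.164, -0.001, 0], [0.037, 0.002, -0.216, -0.004, -0.218, 0, 0], [0.056, 0.002, -0.264, -0.004, -0.273, 0, 0], [0.079, 0.001, -0.31, -0.004, -0.327, 0, 0], [0.107, 0.001, -0.354, -0.004, -0.382, 0, 0], [0.107, 0.001, -0.354, -0.004, -0.382, 0, 0]]
```

Call:
play_rows:
  series:
    - [[0.004,0.003,-0.065,-0.004,-0.055,0,0],[0.01,0.003,-0.116,-0.004,-0.109,0,0],[0.021,0.003,-0.166,-0.004,-0.164,0,0],[0.037,0.003,-0.216,-0.004,-0.218,0,0],[0.056,0.003,-0.264,-0.004,-0.273,0,0],[0.079,0.003,-0.31,-0.004,-0.327,0,0],[0.107,0.003,-0.354,-0.004,-0.382,0,0],[0.107,0.003,-0.354,-0.004,-0.382,0,0]]

```text
t: 33.4
ee_pos: [0.4812, -0.1398, 0.1265]
ee_rot: [-0.703, 0.703, -0.073, 0.073]
contact_force: [-1.2, 0.4, -0.8]
gripper_width: 0.188
```

```bash
python3 - <<'E'
from h import *
f=phi(); swing(f,155,5,.127,1,N=np.array([.6,-.1625]))
E
```

```text
t 33.4 p [ 0.4812 -0.1398  0.1265] q [-0.7032  0.7034 -0.0728  0.0729] F [-1.2  0.4 -0.8] T [0.14 0.2  0.08] g 0.188 j [ 1.078  0.293 -0.995  1.871  0.272  1.122  1.347]
phi 168.17 ring [ 0.5994 -0.1645] Ftan(ccw) -0.2 Frad 1.2
[[0.002, -0.002, 0.038, 0, 0.029, 0, 0], [0.004, -0.002, 0.066, 0, 0.059, 0, 0], [0.007, -0.002, 0.094, 0, 0.088, 0, 0], [0.011, -0.002, 0.121, 0, 0.117, 0, 0], [0.017, -0.002, 0.148, 0, 0.146, 0, 0], [0.017, -0.002, 0.148, 0, 0.146, 0, 0]]
```

Call:
play_rows:
  series:
    - [[0.002,0,0.038,0,0.029,0,0],[0.004,0,0.066,0,0.059,0,0],[0.007,0,0.094,0,0.088,0,0],[0.011,0,0.121,0,0.117,0,0],[0.017,0,0.148,0,0.146,0,0],[0.017,0,0.148,0,0.146,0,0]]

```text
t: 33.9
ee_pos: [0.4906, -0.1111, 0.1266]
ee_rot: [-0.69, 0.691, -0.154, 0.154]
contact_force: [-3.3, -2.8, -0.0]
gripper_width: 0.19
```

Call:
play_rows:
  series:
    - [[0.001,0,0.013,0,0.015,0,0],[0.001,0,0.013,0,0.015,0,0]]

```text
t: 34.07
ee_pos: [0.4918, -0.1091, 0.1266]
ee_rot: [-0.687, 0.689, -0.163, 0.163]
contact_force: [-2.3, -3.2, -0.3]
gripper_width: 0.188
```

```bash
python3 - <<'E'
from h import *
f=phi()
E
```

```text
t 34.07 p [ 0.4918 -0.1091  0.1266] q [-0.6873  0.6888 -0.1631  0.1629] F [-2.3 -3.2 -0.3] T [-0.71  0.55 -0.4 ] g 0.188 j [ 0.982  0.289 -0.962  1.866  0.265  1.122  1.029]
phi 153.34 ring [ 0.5996 -0.1632] Ftan(ccw) 3.9 Frad 0.6
```

Call:
play_rows:
  series:
    - [[0.001,0,0.014,0,0.015,0,0],[0.001,0,0.014,0,0.015,0,0]]

```text
t: 34.23
ee_pos: [0.4931, -0.1069, 0.1266]
ee_rot: [-0.685, 0.687, -0.172, 0.171]
contact_force: [-3.2, -4.3, -0.4]
gripper_width: 0.186
```

```bash
python3 - <<'E'
from h import *
f=phi()
E
```

```text
t 34.23 p [ 0.4931 -0.1069  0.1266] q [-0.6851  0.687  -0.1715  0.1712] F [-3.2 -4.3 -0.4] T [-0.69  0.59 -0.43] g 0.186 j [ 0.973  0.29  -0.958  1.864  0.266  1.123  0.999]
phi 151.95 ring [ 0.5996 -0.1637] Ftan(ccw) 5.3 Frad 0.8
```

Call:
play_rows:
  series:
    - [[0.001,0,0.013,0,0.014,0,0],[0.001,0,0.013,0,0.014,0,0]]

```text
t: 34.4
ee_pos: [0.4942, -0.105, 0.1265]
ee_rot: [-0.683, 0.685, -0.179, 0.179]
contact_force: [-3.1, -2.7, -1.4]
gripper_width: 0.19
```

```bash
python3 - <<'E'
from h import *
f=phi()
E
```

```text
t 34.4 p [ 0.4942 -0.105   0.1265] q [-0.683   0.6851 -0.1793  0.1787] F [-3.1 -2.7 -1.4] T [-0.66  0.67 -0.42] g 0.19 j [ 0.965  0.292 -0.954  1.862  0.266  1.124  0.972]
phi 150.67 ring [ 0.5995 -0.1641] Ftan(ccw) 3.9 Frad 1.4
```

Call:
play_rows:
  series:
    - [[0.001,0,0.015,0,0.015,0,0],[0.001,0,0.015,0,0.015,0,0]]

```text
t: 34.57
ee_pos: [0.4955, -0.1026, 0.1264]
ee_rot: [-0.681, 0.683, -0.188, 0.186]
contact_force: [-4.3, -3.5, 0.1]
gripper_width: 0.191
```

Call:
play_rows:
  series:
    - [[0.001,0,0.012,0,0.012,0,0],[0.001,0,0.012,0,0.012,0,0]]

```text
t: 34.73
ee_pos: [0.4962, -0.1007, 0.1262]
ee_rot: [-0.679, 0.682, -0.194, 0.192]
contact_force: [-5.8, -2.1, 1.6]
gripper_width: 0.187
```

```bash
python3 - <<'E'
from h import *
f=phi()
E
```

```text
t 34.73 p [ 0.4962 -0.1007  0.1262] q [-0.6788  0.6816 -0.1943  0.1921] F [-5.8 -2.1  1.6] T [-0.58  1.11 -0.37] g 0.187 j [ 0.948  0.295 -0.947  1.858  0.268  1.127  0.92 ]
phi 148.29 ring [ 0.5988 -0.1642] Ftan(ccw) 4.8 Frad 3.8
```

Call:
play_rows:
  series:
    - [[0.002,0,0.014,0,0.014,0,0],[0.002,0,0.014,0,0.014,0,0]]

```text
t: 34.9
ee_pos: [0.4971, -0.0986, 0.1259]
ee_rot: [-0.676, 0.68, -0.202, 0.199]
contact_force: [-7.4, -2.1, 1.0]
gripper_width: 0.185
```

```bash
python3 - <<'E'
from h import *
f=phi()
E
```

```text
t 34.9 p [ 0.4971 -0.0986  0.1259] q [-0.6764  0.6797 -0.2022  0.1987] F [-7.4 -2.1  1. ] T [-0.5   1.33 -0.38] g 0.185 j [ 0.938  0.298 -0.943  1.855  0.27   1.129  0.893]
phi 147.06 ring [ 0.5984 -0.1642] Ftan(ccw) 5.8 Frad 5.1
```

Call:
play_rows:
  series:
    - [[0.002,0,0.012,0,0.012,0,0],[0.002,0,0.012,0,0.012,0,0]]

```text
t: 35.07
ee_pos: [0.4978, -0.0968, 0.1256]
ee_rot: [-0.674, 0.678, -0.209, 0.204]
contact_force: [-8.3, -1.4, 3.1]
gripper_width: 0.188
```

```bash
python3 - <<'E'
from h import *
f=phi()
E
```

```text
t 35.07 p [ 0.4978 -0.0968  0.1256] q [-0.6744  0.6781 -0.2091  0.2041] F [-8.3 -1.4  3.1] T [-0.45  1.46 -0.4 ] g 0.188 j [ 0.931  0.3   -0.94   1.853  0.271  1.131  0.871]
phi 146.03 ring [ 0.5979 -0.1643] Ftan(ccw) 5.8 Frad 6.1
```

Call:
play_rows:
  series:
    - [[-0.004,-0.005,0.014,0.002,0.014,-0.002,0],[-0.004,-0.005,0.014,0.002,0.014,-0.002,0]]

```text
t: 35.23
ee_pos: [0.498, -0.094, 0.1265]
ee_rot: [-0.673, 0.675, -0.215, 0.212]
contact_force: [-6.2, -2.8, 0.3]
gripper_width: 0.19
```

```bash
python3 - <<'E'
from h import *
f=phi()
E
```

```text
t 35.23 p [ 0.498  -0.094   0.1265] q [-0.6727  0.6754 -0.2153  0.2123] F [-6.2 -2.8  0.3] T [-0.5   1.2  -0.42] g 0.19 j [ 0.927  0.295 -0.939  1.855  0.265  1.128  0.848]
phi 144.8 ring [ 0.5966 -0.1636] Ftan(ccw) 5.8 Frad 3.4
```

Call:
play_rows:
  series:
    - [[-0.002,0,0.012,0.002,0.012,0,0],[-0.002,0,0.012,0.002,0.012,0,0]]

```text
t: 35.4
ee_pos: [0.4987, -0.0923, 0.1264]
ee_rot: [-0.672, 0.673, -0.221, 0.219]
contact_force: [-5.1, -2.7, 0.2]
gripper_width: 0.185
```

```bash
python3 - <<'E'
from h import *
f=phi()
E
```

```text
t 35.4 p [ 0.4987 -0.0923  0.1264] q [-0.6715  0.6725 -0.2212  0.2186] F [-5.1 -2.7  0.2] T [-0.65  0.88 -0.35] g 0.185 j [ 0.923  0.295 -0.937  1.855  0.263  1.126  0.829]
phi 143.76 ring [ 0.596  -0.1636] Ftan(ccw) 5.2 Frad 2.6
```

Call:
play_rows:
  series:
    - [[0.001,0,0.014,0.001,0.014,0,0],[0.001,0,0.014,0.001,0.014,0,0]]

```text
t: 35.57
ee_pos: [0.4998, -0.0903, 0.1261]
ee_rot: [-0.669, 0.67, -0.229, 0.225]
contact_force: [-6.2, -3.1, 0.8]
gripper_width: 0.188
```

```bash
python3 - <<'E'
from h import *
f=phi()
E
```

```text
t 35.57 p [ 0.4998 -0.0903  0.1261] q [-0.6694  0.6699 -0.2287  0.2254] F [-6.2 -3.1  0.8] T [-0.47  1.2  -0.19] g 0.188 j [ 0.916  0.297 -0.934  1.853  0.262  1.127  0.804]
phi 142.54 ring [ 0.5956 -0.1637] Ftan(ccw) 6.2 Frad 3.1
```

Call:
play_rows:
  series:
    - [[0.001,0,0.012,0.001,0.012,0,0],[0.001,0,0.012,0.001,0.012,0,0]]

```text
t: 35.73
ee_pos: [0.5007, -0.0887, 0.1259]
ee_rot: [0.668, -0.668, 0.235, -0.231]
contact_force: [-6.5, -2.1, 1.9]
gripper_width: 0.187
```

```bash
python3 - <<'E'
from h import *
f=phi()
E
```

```text
t 35.73 p [ 0.5007 -0.0887  0.1259] q [ 0.6677 -0.6676  0.2349 -0.2311] F [-6.5 -2.1  1.9] T [-0.53  1.11 -0.21] g 0.187 j [ 0.91   0.299 -0.931  1.851  0.262  1.127  0.784]
phi 141.52 ring [ 0.5952 -0.1638] Ftan(ccw) 5.7 Frad 3.7
```

Call:
play_rows:
  series:
    - [[0.002,-0.003,0.018,0.002,0.014,0,0],[0.002,-0.003,0.018,0.002,0.014,0,0]]

```text
t: 35.9
ee_pos: [0.5024, -0.0864, 0.1262]
ee_rot: [0.666, -0.664, 0.242, -0.238]
contact_force: [-8.6, -3.3, 0.3]
gripper_width: 0.186
```

```bash
python3 - <<'E'
from h import *
f=phi()
E
```

```text
t 35.9 p [ 0.5024 -0.0864  0.1262] q [ 0.6658 -0.6644  0.2423 -0.2379] F [-8.6 -3.3  0.3] T [-0.62  1.28 -0.19] g 0.186 j [ 0.902  0.301 -0.928  1.848  0.261  1.129  0.759]
phi 140.3 ring [ 0.5953 -0.1635] Ftan(ccw) 8.0 Frad 4.6
```

Call:
play_rows:
  series:
    - [[0.001,-0.002,0.016,0.001,0.012,0,0],[0.001,-0.002,0.016,0.001,0.012,0,0]]

```text
t: 36.07
ee_pos: [0.5036, -0.0846, 0.1263]
ee_rot: [0.664, -0.662, 0.249, -0.243]
contact_force: [-7.6, -3.6, 1.3]
gripper_width: 0.189
```

```bash
python3 - <<'E'
from h import *
f=phi()
E
```

```text
t 36.07 p [ 0.5036 -0.0846  0.1263] q [ 0.6636 -0.6622  0.2489 -0.2434] F [-7.6 -3.6  1.3] T [-0.75  1.42 -0.2 ] g 0.189 j [ 0.895  0.304 -0.925  1.844  0.262  1.131  0.737]
phi 139.26 ring [ 0.595  -0.1634] Ftan(ccw) 7.7 Frad 3.4
```

Call:
play_rows:
  series:
    - [[0.001,-0.002,0.022,0.001,0.016,0,0],[0.001,-0.002,0.022,0.001,0.016,0,0],[0.001,-0.002,0.022,0.001,0.016,0,0]]

```text
t: 36.32
ee_pos: [0.5054, -0.0823, 0.1262]
ee_rot: [0.66, -0.659, 0.257, -0.251]
contact_force: [-8.4, -4.6, 2.0]
gripper_width: 0.189
```

```bash
python3 - <<'E'
from h import *
f=phi()
E
```

```text
t 36.32 p [ 0.5054 -0.0823  0.1262] q [ 0.6605 -0.6593  0.2574 -0.2507] F [-8.4 -4.6  2. ] T [-0.79  1.39 -0.19] g 0.189 j [ 0.884  0.308 -0.92   1.84   0.264  1.134  0.707]
phi 137.89 ring [ 0.5949 -0.1632] Ftan(ccw) 9.0 Frad 3.2
```

```bash
python3 - <<'E'
from h import *
a=save('wrist','w13'); b=cv2.imread('pics/w8.png')
cv2.imwrite('pics/w13c.png',np.hstack([x[170:370,220:420] for x in (b,a)]).repeat(2,0).repeat(2,1)[:,:800])
im=save('scene','s13'); t=save('top','t13'); cv2.imwrite('pics/s13c.png',np.hstack([cv2.resize(x,None,fx=5,fy=5,interpolation=cv2.INTER_CUBIC) for x in (im[110:190,220:300],t[150:230,360:440])]))
E
```

```text
(no output)
```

View pics/w13c.png

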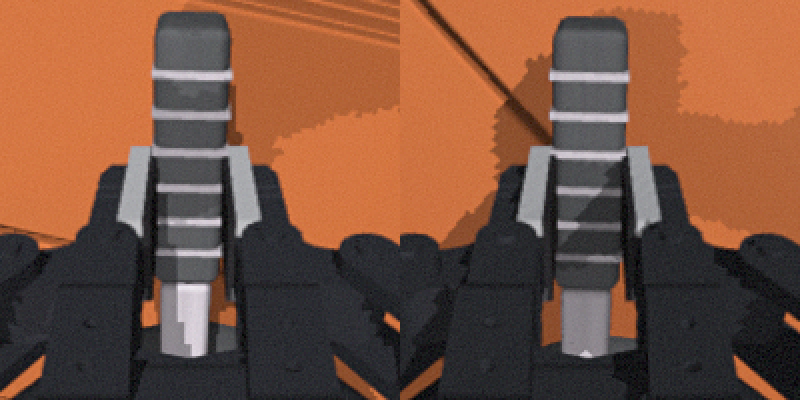

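View pics/s13c.png

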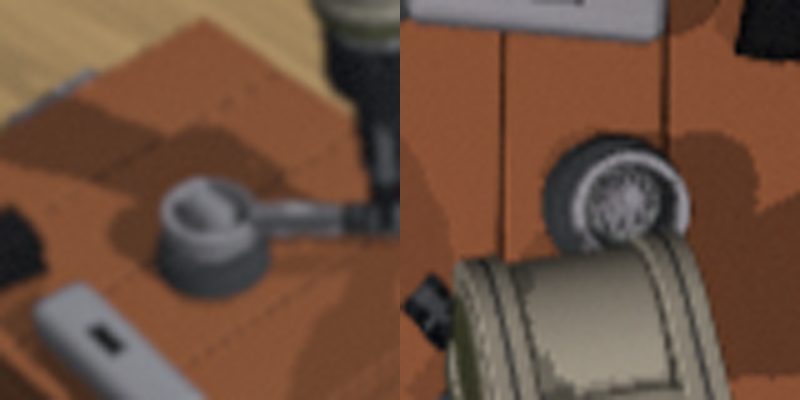

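Call:
play_rows:
  series:
    - [[0,0,-0.03,0,-0.03,0,0],[0,0,-0.04,0,-0.04,0,0],[0,-0.05,-0.04,0,-0.04,0,0],[0,-0.12,-0.04,0,-0.04,0,0],[0,-0.22,-0.04,0,-0.04,0,0],[0,-0.34,-0.04,0,-0.04,0,0],[0,-0.45,-0.04,0,-0.04,0,0],[0,-0.5,-0.04,0,-0.04,0,0]]

```text
t: 37.13
ee_pos: [0.5022, -0.0879, 0.2291]
ee_rot: [0.669, -0.667, 0.234, -0.23]
contact_force: [0.2, 0.9, -2.7]
gripper_width: 0.186
```

```bash
python3 - <<'E'
from h import *
f=phi(); im=save('scene','s14')
im0=cv2.imread('pics/top0.png')
print(unproj('top',[(228,196),(310,193),(269,196.6),(268,173.2),(270,220)],.008))
print(row([.56,.05,.25],np.radians(0),0))
E
```

```text
t 37.13 p [ 0.5022 -0.0879  0.2291] q [ 0.6689 -0.6667  0.2345 -0.2305] F [ 0.2  0.9 -2.7] T [ 0.06 -0.04  0.01] g 0.186 j [ 0.967  0.188 -0.967  1.72   0.155  1.321  0.869]
phi 141.61 ring [ 0.5968 -0.1628] Ftan(ccw) -0.8 Frad 0.5
[[0.59954894 0.36108705 0.008     ]
 [0.60466262 0.10627149 0.008     ]
 [0.59556985 0.23375306 0.008     ]
 [0.66865952 0.23614165 0.008     ]
 [0.52294252 0.23137959 0.008     ]]
[-0.205, -0.1, 0.72, 0.001, 0.573, -0.003, 0]
```

View pics/s14.png

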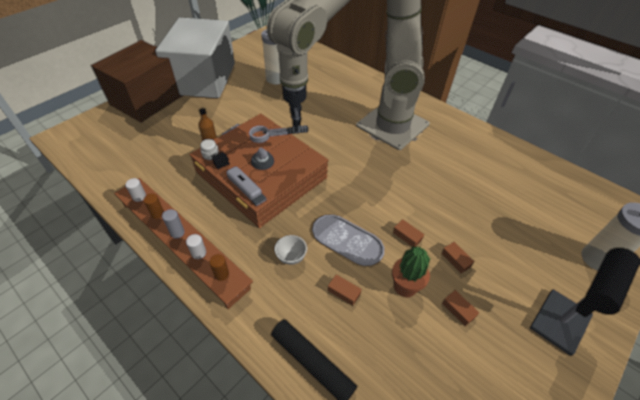

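Call:
play_rows:
  series:
    - [[-0.03,-0.02,0.12,0,0.05,0,0],[-0.06,-0.04,0.24,0,0.1,0,0],[-0.1,-0.06,0.36,0,0.16,0,0],[-0.14,-0.08,0.48,0,0.22,0,0],[-0.18,-0.1,0.6,0,0.28,0,0],[-0.22,-0.1,0.72,0,0.34,0,0],[-0.26,-0.1,0.84,0,0.4,0,0],[-0.3,-0.1,0.96,0,0.46,0,0],[-0.3,-0.1,1,0,0.49,0,0]]

```text
t: 37.93
ee_pos: [0.5794, 0.111, 0.2489]
ee_rot: [0.532, -0.531, 0.469, -0.463]
contact_force: [-0.2, 1.0, -2.3]
gripper_width: 0.185
```

```bash
python3 - <<'E'
from h import *
f=phi()
print(row([.592,.29,.20],np.radians(7),0))
E
```

```text
t 37.93 p [0.5794 0.111  0.2489] q [ 0.5324 -0.5309  0.469  -0.4634] F [-0.2  1.  -2.3] T [ 0.12 -0.   -0.08] g 0.185 j [ 0.442  0.378 -0.903  1.493  0.29   1.416 -0.34 ]
phi 97.51 ring [ 0.5952 -0.0087] Ftan(ccw) 0.1 Frad 1.0
[-0.877, 0.251, 0.18, 0.002, 0.006, -0.005, 0]
```

Before placing, I'll measure the tray from here with the wrist camera.

```bash
python3 - <<'E'
from h import *
i=ctrl.camera_info('wrist');im=save('wrist','w15'); rect(im,i,.48,.72,.08,.4,.012,'r15',1.8)
E
```

```text
(no output)
```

View pics/r15.png

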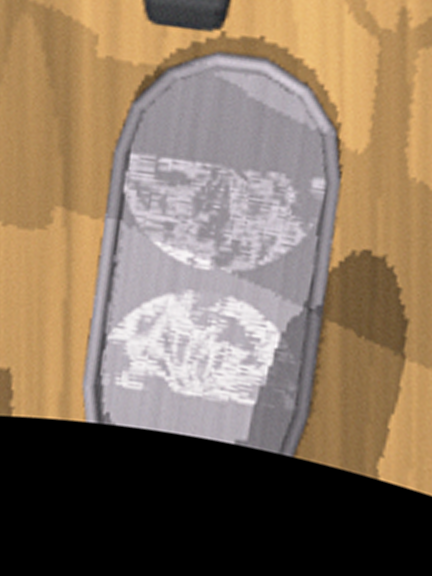

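```bash
python3 - <<'E'
from h import *
for z in (.12,.05,.02): print(row([.589,.293,z],np.radians(6),0))
E
```

```text
[-0.894, 0.65, 0.166, 0.002, 0.016, -0.005, 0]
[-0.892, 1.0, 0.167, 0.002, 0.016, -0.005, 0]
[-0.891, 1.15, 0.168, 0.002, 0.016, -0.005, 0]
```

Call:
play_rows:
  series:
    - [[-0.18,0.05,0.03,0,0.003,-0.001,0],[-0.36,0.15,0.06,0,0.006,-0.002,0],[-0.54,0.25,0.1,0,0.01,-0.003,0],[-0.72,0.4,0.14,0.001,0.013,-0.004,0],[-0.89,0.55,0.166,0.002,0.016,-0.005,0],[-0.893,0.7,0.167,0.002,0.016,-0.005,0],[-0.893,0.85,0.167,0.002,0.016,-0.005,0],[-0.893,0.95,0.167,0.002,0.016,-0.005,0],[-0.893,1,0.167,0.002,0.016,-0.005,0],[-0.893,1,0.167,0.002,0.016,-0.005,0]]

```text
t: 38.82
ee_pos: [0.5875, 0.292, 0.0468]
ee_rot: [-0.524, 0.527, -0.474, 0.472]
contact_force: [0.5, -0.7, -2.2]
gripper_width: 0.189
```

```bash
python3 - <<'E'
from h import *
phi(); print(row([.589,.293,.018],np.radians(6),0)); im=save('scene','s16'); cv2.imwrite('pics/s16c.png',cv2.resize(im[190:290,290:410],None,fx=5,fy=5,interpolation=cv2.INTER_CUBIC))
E
```

```text
t 38.82 p [0.5875 0.292  0.0468] q [-0.524   0.5275 -0.4736  0.4722] F [ 0.5 -0.7 -2.2] T [ 0.04  0.01 -0.02] g 0.189 j [ 0.036  0.701 -0.803  1.52   0.531  1.155 -0.764]
phi 96.06 ring [0.6002 0.1719] Ftan(ccw) -0.4 Frad -0.7
[-0.005, 0.144, 0.009, 0.003, 0.001, 0.001, 0]
```

View pics/s16c.png

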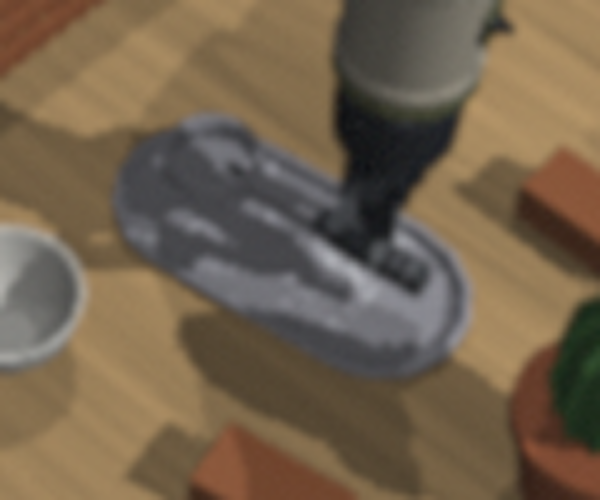

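Call:
play_rows:
  series:
    - [[-0.003,0.06,0.004,0.001,0,0,0],[-0.005,0.12,0.009,0.002,0,0,0],[-0.005,0.155,0.009,0.003,0,0,0],[-0.005,0.165,0.009,0.003,0,0,0],[-0.005,0.165,0.009,0.003,0,0,0]]

```text
t: 39.28
ee_pos: [0.59, 0.2934, 0.0157]
ee_rot: [0.526, -0.525, 0.472, -0.474]
contact_force: [0.0, -0.2, -1.2]
gripper_width: 0.188
```

Call:
play_rows:
  series:
    - [[0,0.01,0,0,0,0,0],[0,0.022,0,0,0,0,0],[0,0.022,0,0,0,0,0]]

```text
t: 39.53
ee_pos: [0.5906, 0.2937, 0.0144]
ee_rot: [0.526, -0.525, 0.472, -0.474]
contact_force: [-8.3, -6.7, 21.1]
gripper_width: 0.186
```

Call:
play_rows:
  series:
    - [[0,-0.006,0,0,0,0,0],[0,-0.006,0,0,0,0,0],[0,-0.006,0,0,0,0,55],[0,-0.006,0,0,0,0,55],[0,-0.006,0,0,0,0,55],[0,-0.006,0,0,0,0,55],[0,-0.006,0,0,0,0,55],[0,-0.006,0,0,0,0,55]]

```text
t: 40.2
ee_pos: [0.5905, 0.2937, 0.0154]
ee_rot: [0.526, -0.525, 0.472, -0.474]
contact_force: [0.1, 0.4, -0.5]
gripper_width: 0.551
```

Call:
play_rows:
  series:
    - [[0,-0.1,0,0,0,0,55],[0,-0.3,0,0,0,0,55],[0,-0.5,0,0,0,0,55],[0.1,-0.7,0,0,0,0,55],[0.3,-0.85,0,0,0,0,55],[0.5,-0.9,0,0,0,0,55],[0.6,-0.9,0,0,0,0,55],[0.6,-0.9,0,0,0,0,55]]

```text
t: 40.87
ee_pos: [0.6053, 0.1667, 0.1969]
ee_rot: [0.523, -0.523, 0.473, -0.478]
contact_force: [0.3, -1.8, -0.6]
gripper_width: 0.547
```

```bash
python3 - <<'E'
from h import *
st()
i=ctrl.camera_info('wrist');im=save('wrist','w17'); rect(im,i,.48,.72,.08,.4,.012,'r17',1.8); im=save('scene','s17'); cv2.imwrite('pics/s17c.png',cv2.resize(im[100:290,180:420],None,fx=3,fy=3,interpolation=cv2.INTER_CUBIC))
save('top','t17')
E
```

```text
t 40.87 p [0.6053 0.1667 0.1969] q [ 0.5234 -0.5232  0.4726 -0.4785] F [ 0.3 -1.8 -0.6] T [-0.04 -0.03 -0.04] g 0.547 j [ 0.294  0.493 -0.871  1.469  0.388  1.353 -0.506]
```

View pics/r17.png

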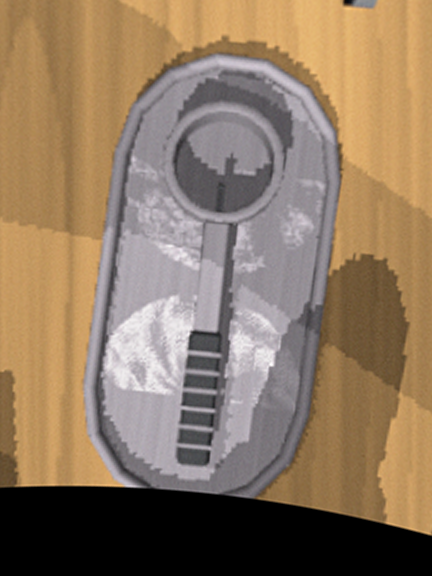

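View pics/s17c.png

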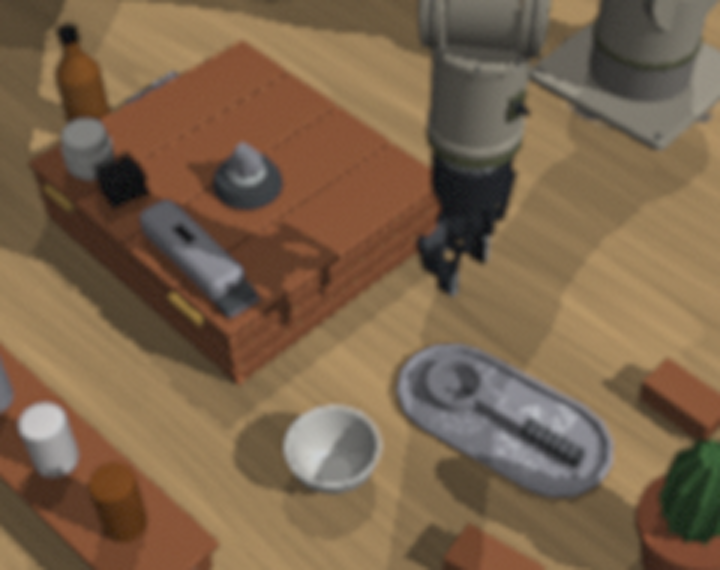

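```bash
python3 - <<'E'
from h import *
print(ctrl.close_job()); print(ctrl.observe()['t'])
E
```

```text
the job is handed in; nothing more can be done
None
the job is handed in; nothing more can be done
```

The nut was tightened until it stalled, and the wrench now lies in the tray; I handed the job in at about 41 s of the 72 s.

**What I did:** I drew the wrench out of its sleeve, laid it down and let go. I then took it by the grooved handle and seated the ring on the nut. Two clockwise strokes with free returns drove the nut until it stalled. I lifted the wrench off and laid it in the tray, same side up, then withdrew the arm.

**Last checks:**
- **Nut tight:** the resisting torque rose from about 0.25 N m while turning to about 1 N m. After swinging back one tooth it stalled again 36° away, as expected if the nut was not moving. The handle force stayed at about 11 N in the readings at the end of each move.
- **Wrench in the tray:** the final pictures show it flat, well centred and released. The bystanders in view appear to be where they started.

**What I could not confirm:**
- **Nut angle:** it cannot be read directly, so "past 2.9 rad" rests on the torque and on my tally of the strokes, which gives at least 2.9 rad.
- **Softness of the stop:** the tool still crept 1–2° as the load rose, so the stop, or the wrench in the grip, gave slightly.
- **Ring position under load:** the ring sat up to about 5–6 mm off the nut's axis when loaded. That is roughly its play and inside the 8 mm limit.
- **Setting down:** the wrist force briefly reached about 21 N as the wrench touched the tray floor, and I eased off before opening the fingers.

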